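Lock the wheel on the classroom stand with a hitch pin

TASK

Lock the wheel on the bench stand: take the hitch pin from the blue tray by its red tail, push it through the cross hole near the top of the spindle until its shoulder is home against the spindle while its wire loop is still open, then swing the loop over the spindle end by its yellow tab and press it down until it snaps on behind. Feel your way gently, never forcing the pin, the loop or the spindle, leave the glue bottle, cup and beaker alone, and let go.

Things in the scene. Friction and masses are not known exactly. Their poses are not given: they have to be found in the camera images.
- hole (a point): Where the centre of the cross hole's mouth would be with the spindle at its lowest setting, 115 mm above the table. The spindle end is clamped 1 to 25 mm HIGHER, differently each time: find its true height by feel or sight. x points into the hole (push direction), z up. The hole is level, straight through, 13.2 mm wide (y), 9.2 mm high (z), mouth chamfered 1 mm.
- pin_grip (a point): Centre of the hitch pin's red tail, the part to grip (across its sides, from above): 32 mm long (x, towards the tip), 16 mm wide (y), 16 mm high (z, up). Ahead of it: a dark head block 12 mm long, 20 mm wide, 8 mm below to 13 mm above the axis; its front is the shoulder. The pin lies flat on the tray floor, axis 8 mm above it, loop on top; 100 to 170 g.
- pin_seat (a point): Centre of the pin's shoulder face, on the pin's axis, 27 mm ahead of pin_grip; same axes. The steel shank starts here: 12 mm wide (y), 8 mm high (z), so it goes in with the loop upward. Home, it is at the hole's true mouth. Let go, the pin sags in its hole by up to about 5 degrees. It may bind on the way in: ease it sideways or up and down by 1 mm and push again.
- pin_tip (a point): Blunt, square-cut tip of the shank on the pin's axis, 34 mm ahead of the shoulder; same axes. Home, it stands 12 mm out of the far side of the spindle.
- loop (a joint): Loop angle, rad: 0 closed (along the shank), 0.95 to 1.2 at the start (leaning forward and up), limits -0.03, 1.35. Stays where left (friction 0.015 N m). Pivot across the pin, 6 mm behind the shoulder, 9 mm above its axis. Sprung: it stretches lengthwise 1 mm per 2 N, and must by 0.5 to 2 mm to pass the rounded far edge (met at about 0.6 rad): 2 to 8 N down on the tab, then it snaps to 0.
- loop_tab (a point): Centre of the yellow press tab at the loop's free end, 44.4 mm from the pivot; 19 mm long, 16 mm wide, 4 mm thick. x points along the loop away from the pivot. Going down it also moves outward: a push that does not follow it outward drags on it and slides the pin back out of the hole. The pin levers in its hole, so the spindle feels about 3 times the push.
- loop_bar (a point): Middle of the loop's far cross bar, 31.9 mm from the pivot; wire 5 mm thick, loop 36 mm wide between wire centres. Closed and snapped on, the bar lies behind the spindle's far face.
- stand: Fixed bench stand; origin under the base plate's centre, 11 mm past the hole's mouth. 150 mm grey base, green wheel radius 62 mm, rim top 60 mm up, collar radius 18 mm to 93 mm up. The spindle end is a steel flat bar 22 mm thick along the hole, 28 mm wide, from 22 mm below to 26 mm above the hole's true centre; its near and far top edges are rounded, 8 mm radius. It is clamped tight.
- tray: Blue tray, fixed, 300 x 260 mm, rim 16 mm high, floor 5 mm thick; origin at the centre of its underside.
- pin: The whole hitch pin with its loop; origin at the same point as point pin_seat.
- glue: White glue bottle with orange cap on the tray, 52 mm across, 150 mm high; origin at the centre of its underside. Leave alone.
- cup: White paper cup on the tray, 66 mm across the rim, 75 mm high; origin at the centre of its underside. Leave alone.
- beaker: Glass beaker on the table beyond the stand, 72 mm across, 90 mm high; origin at the centre of its underside. Leave alone.
Things that resemble listed ones, but are neither listed nor needed, are in the scene too. Several things have the shape of the stand; the one meant has the colours described above.

How it is judged (in metres and radians):
On the way:
1. the pin is home in the cross hole (shoulder within 3 mm of the spindle) with the loop still open (over 0.6 rad) (x of pin_seat in the frame of hole above -0.003 m and y of pin_seat in the frame of hole between -0.004 and 0.004 m and z of pin_seat in the frame of hole between -0.002 and 0.029 m and angle between the x axis of pin_tip and the x axis of hole, either way round below 0.14 rad and value of joint loop above 0.6 rad), for 0.2 s.
At the end, for the whole second after the job is handed in: The pin is through the hole with its shoulder within 3 mm of the spindle face, sideways within 4 mm of the hole's middle and in line with the hole to 0.14 rad, the loop closed to under 0.15 rad with its cross bar behind the far face of the spindle, the pin at rest (under 0.02 m/s) (x of pin_seat in the frame of hole above -0.003 m and y of pin_seat in the frame of hole between -0.004 and 0.004 m and z of pin_seat in the frame of hole between -0.002 and 0.029 m and angle between the x axis of pin_tip and the x axis of hole, either way round below 0.14 rad and value of joint loop below 0.15 rad and x of loop_bar in the frame of hole above 0.022 m and linear speed of pin below 0.02 m/s); the robot touches nothing.
It fails at once if the pin or its loop is forced against the stand with more than 40 N (contact force between pin and stand above 40 N).
It fails at once if the arm or gripper presses on the stand with more than 10 N (contact force between any of the arm, the fingers and stand above 10 N).
It fails at once if the glue bottle, cup or beaker is shifted more than 20 mm or tipped (distance of any of glue, cup, beaker from where it was at the start of the episode above 0.02 m or angle between any of glue, cup, beaker's own z axis and vertical above 0.35 rad).
It also fails if it takes over 72 s, if anything falls off the work surface, if the arm or the gripper's body presses on something with over 40 N, if the wrist force passes 120 N, or if a joint passes its speed limit or range.

ROBOT

A 6-joint arm with a two-finger parallel gripper is mounted at the origin on the work surface. World frame = base frame: x ahead of the robot, y to its left, z up, the work surface at z = 0. Lengths are in mm, angles in rad, forces in N, time in s.
With the tool pointing down it reaches from about 350 to 975 mm from the base axis. Payload 7.1 kg.
Tool frame: the origin (TCP) lies between the finger pads; the fingertips stand 8 mm ahead of it and the grasp point (between the pads) lies 11 mm behind it; x points along the fingers, y is the direction in which the jaws open and shut, and the axes are right-handed (so a half turn about x gives the same grasp; the last joint's range is limited). The gripper opens to 88 mm and grips with 3 to 60 N. Pads are 20 mm wide; open, the fingers measure 115 mm over their backs; the gripper's body (75 mm by 178 mm) begins 61 mm behind the grasp point.
Start: joints at [-1.121, 0.423, 1.63, -0, 1.089, -0.019], TCP at [282.399, -557.544, 230.675] pointing down, gripper open.
Joint ranges: [-3, 3], [-0.9, 2.11], [0.09, 2.58], [-1.31, 4.45], [0.11, 2.69], [-2.54, 2.54]. Speed limits (rad/s): [2.39, 2.39, 3.01, 3.14, 3.14, 3.14].

INTERFACE

Orientations are given as a rotation vector (axis times angle).
In Python, from workcell import ctrl gives the robot as it stands.
- The arm moves only by the tool apply_moves, never from a script. Its argument "increments" is a list of rows, each an object with "gripper": the opening in per cent of the stroke, from 0 (shut) to 100 (fully open); "delta_pos": the shift along the tool's x, y, z in cm, a list of three; "dr": the turn, a rotation vector about the tool's x, y, z in rad, a list of three. In form: [{"gripper": gripper, "delta_pos": [dx, dy, dz], "dr": [ax, ay, az]}, ...]. A call has exactly 5 rows; each row shifts and turns the commanded pose from where the row before left it, along the tool's axes as they then stand; what a row does not reach is not made up. A row lasts 1/12 s, in which the tool goes at most 41.7 mm and 7.16 degrees, less where a joint would pass 70% of its speed; a pose out of reach is approached as far as the arm can. A call with a gripper value outside its range is refused whole. The fingers move at their own pace and stop on an object; the grip force is fixed at half the most. Time passes only in rows, so rows that do not move let the fingers close, or fill a call up. It gives the time, the measured TCP pose, the force and the opening at its end, in the units of the state.
- ctrl.get_obs(): the state, without advancing time (a new reading comes with each control period).
- ctrl.get_image(name): name is "scene" or "top" or "wrist"; returns a dict with "img" (480x640x3 uint8, red, green, blue), "range_z" (480x640 float32, mm along the optical axis (not along the pixel's ray), 0 where there is no reading), "mtx" (3x3 intrinsics, pixels), "rvec" (rotation vector, rad) and "tvec" (3), from world to camera coordinates, as OpenCV has them. Camera axes: x right, y down, z forward; pixel columns grow to the right and rows downward; lengths in mm; the calibration is good to about 2 mm. A picture is of the moment at which its call begins.
- ctrl.close_job(): hands the job in, once; it reports no verdict.
The state is a dict: "t": time; "qpos": joint angles; "qvel": joint speeds; "joint_torque": joint torques, N m; "ee_pos": TCP position; "orientation": TCP orientation; "ft_force": force on the tool from outside, world axes, zero at the start; "moment": the same for the moment, N m; "width": finger opening in mm.
Only numpy, scipy, OpenCV 4.12 (cv2) and the standard library are available. Lean on these libraries where they do the work, as an engineer would, in place of code of your own. Each camera call takes 0.05 s, during which the arm holds its last target. There are 200 camera calls.

## Working session

There is one attempt and no reset: what is moved stays moved. The work goes in short steps, Python scripts to look and compute and a tool call to move; the robot and the scene stay as the last step left them, time stands still between calls to the robot, and variables do not carry over. Pictures are saved under pics/ and viewed, about 8 in all and at most 12, crops included, and the job is handed in when it is done.

Besides the shell and the picture viewer there is one more tool, called after "Request:" in YAML: its name, and indented under it one key for each argument. apply_moves: Moves the arm, as the interface text tells. Its arguments: {"type":"object","properties":{"increments":{"type":"array","items":{"type":"object","properties":{"gripper":{"type":"number"},"delta_pos":{"type":"array","items":{"type":"number"}},"dr":{"type":"array","items":{"type":"number"}}}}}},"required":["increments"]}

```bash
mkdir -p pics; ls; cat > h.py <<'E'
import numpy as np, cv2
from workcell import ctrl
from scipy.spatial.transform import Rotation as R
def cam(n):
    c=ctrl.get_image(n); c['R']=cv2.Rodrigues(np.array(c['rvec'],float))[0]; c['t']=np.array(c['tvec'],float).ravel(); c['K']=np.array(c['mtx'],float); return c
def save(c,f,crop=None,s=1):
    im=c['img'][:,:,::-1]
    if crop: im=im[crop[1]:crop[3],crop[0]:crop[2]]
    cv2.imwrite('pics/'+f,cv2.resize(im,None,fx=s,fy=s,interpolation=cv2.INTER_CUBIC))
def pts(c):  # HxWx3 world points from depth
    v,u=np.mgrid[:480,:640]; z=c['range_z'].astype(float)
    p=np.stack([(u-c['K'][0,2])/c['K'][0,0]*z,(v-c['K'][1,2])/c['K'][1,1]*z,z],-1)
    return (p-c['t'])@c['R']
def ray(c,u,v,h):
    d=c['R'].T@np.linalg.inv(c['K'])@[u,v,1]; o=-c['R'].T@c['t']; return o+d*(h-o[2])/d[2]
def proj(c,p): 
    q=c['K']@(c['R']@np.array(p,float)+c['t']); return q[:2]/q[2]
E
python3 - <<'E'
from h import *
a=cam('scene');b=cam('top');w=cam('wrist')
save(a,'a.png');save(b,'b.png')
for c in (a,b,w): print(-c['R'].T@c['t'],c['R'][2],c['K'][0,0],(c['range_z']>0).mean())
print(ctrl.get_obs())
E
```

```text
pics
[1028.95009436 -627.81394299  689.75129601] [-0.52200434  0.63217003 -0.57260154] 503.25958990159654 0.9961360677083333
[ 327.87531033   -6.59238869 1037.82342001] [ 0.17943094 -0.01020874 -0.9837176 ] 467.51748144196904 0.996337890625
[ 352.19410817 -522.29121528  384.40164952] [-0.25405873 -0.12722728 -0.95878432] 419.7642663774087 0.996005859375
{'t': 0.15, 'qpos': array([-1.12101023e+00,  4.23661775e-01,  1.63045521e+00, -2.36333128e-05,
        1.08858803e+00, -1.89681979e-02]), 'qvel': array([ 0.00012022, -0.00205212, -0.00177696, -0.00176082, -0.00113675,
        0.00162484]), 'joint_torque': array([-2.49271525e-04, -5.44980705e+01, -2.73918486e+01,  6.43972191e-02,
        2.03764171e-02, -7.85445036e-05]), 'ee_pos': array([ 282.22534931, -557.21403016,  230.10574266]), 'orientation': array([ 1.96055103,  0.46927576, -1.96107157]), 'ft_force': array([-1.25136453,  0.47149819,  0.57450213]), 'moment': array([0.01589783, 0.01582468, 0.04952218]), 'width': 88.02015971335524}
```

```bash
sleep 1
```

```text
(no output)
```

View pics/a.png

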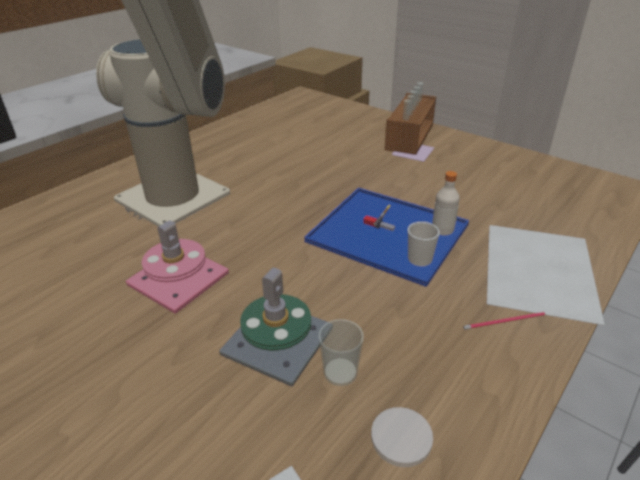

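View pics/b.png

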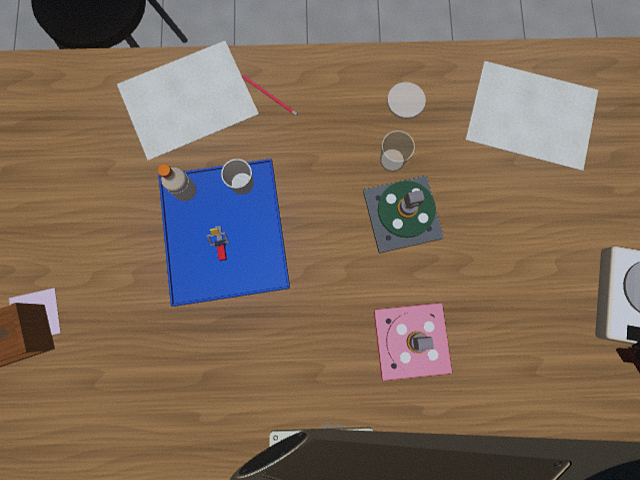

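Scene: pin at (372,221) with its red tail, tray with bottle (447,210) and cup (423,243), grey/green stand at (275,310), beaker at (341,350). Top: tail at (222,252), stand at (405,213). The beaker lies on the +x side of the stand.

```bash
python3 - <<'E'
from h import *
a=cam('scene');b=cam('top')
for n,c in (('scene',a),('top',b)):
    P=pts(c); hsv=cv2.cvtColor(c['img'],cv2.COLOR_RGB2HSV); H,S,V=[hsv[...,i].astype(int) for i in range(3)]
    near=lambda m,ctr,r: m&(np.hypot(P[...,0]-ctr[0],P[...,1]-ctr[1])<r)
    red=((H<6)|(H>174))&(S>150)&(V>90)
    bx=(360,205,405,240) if n=='scene' else (200,215,240,270)
    box=np.zeros_like(red);box[bx[1]:bx[3],bx[0]:bx[2]]=1
    r=red&box; print(n,'red',r.sum(),P[r].mean(0),P[r].min(0),P[r].max(0), np.linalg.eigh(np.cov(P[r][:,:2].T)))
    y=(H>15)&(H<35)&(S>100)&(V>100)&box; print('yel',y.sum(),P[y].mean(0) if y.any() else 0,P[y].min(0),P[y].max(0))
    bl=(H>105)&(H<125)&(S>150); q=P[bl]; rc=cv2.minAreaRect(q[:,:2].astype(np.float32)); print('tray',rc)
    g=(H>60)&(H<90)&(S>60)&(V<140)&(P[...,2]>45)&(P[...,2]<70); q=P[g]; print('green',g.sum(),cv2.minEnclosingCircle(q[:,:2].astype(np.float32)))
    ctr=cv2.minEnclosingCircle(q[:,:2].astype(np.float32))[0]
    sp=near(P[...,2]>100,ctr,60); q=P[sp]; print('spindle',sp.sum(),q.min(0),q.max(0))
    zt=np.percentile(q[:,2],95); t=q[q[:,2]>zt-5]; print('top',zt,t.mean(0),cv2.minAreaRect(t[:,:2].astype(np.float32)),np.sort(q[:,2])[-8:])
    base=near((abs(P[...,2]-8)<8)&(P[...,2]>4)&(S<60),ctr,125); print('base',base.sum(),cv2.minAreaRect(P[base][:,:2].astype(np.float32)))
    o=near((P[...,2]>20)&box,ctr,9999);
save(a,'sp.png',(220,240,330,380),4); 
c2=b['img'][155:265,340:460]; c3=b['img'][210:280,180:270]
cv2.imwrite('pics/sp2.png',np.hstack([cv2.resize(c2,(400,367)),cv2.resize(c3,(400,367))])[:,:,::-1])
E
```

```text
scene red 49 [487.02651838 206.71254242  20.40637058] [474.91995505 201.06301335  14.8069635 ] [499.6609531  217.11150386  24.28837605] EighResult(eigenvalues=array([14.60523533, 47.68983229]), eigenvectors=array([[ 0.16721014, -0.98592128],
       [-0.98592128, -0.16721014]]))Traceback (most recent call last):
  File "<stdin>", line 10, in <module>
    return umr_minimum(a, axis, None, out, keepdims, initial, where)
ValueError: zero-size array to reduction operation minimum which has no identity
```

```bash
python3 - <<'E'
from h import *
a=cam('scene');b=cam('top')
for n,c in (('scene',a),('top',b)):
    P=pts(c); hsv=cv2.cvtColor(c['img'],cv2.COLOR_RGB2HSV); H,S,V=[hsv[...,i].astype(int) for i in range(3)]
    near=lambda m,ctr,r: m&(np.hypot(P[...,0]-ctr[0],P[...,1]-ctr[1])<r)
    red=((H<6)|(H>174))&(S>150)&(V>90)
    bx=(360,195,405,240) if n=='scene' else (200,215,240,270)
    box=np.zeros_like(red);box[bx[1]:bx[3],bx[0]:bx[2]]=1
    r=red&box; print(n,'red',r.sum(),P[r].mean(0),P[r].min(0),P[r].max(0), np.linalg.eigh(np.cov(P[r][:,:2].T))[1][:,1])
    y=(H>12)&(H<38)&(S>70)&(V>70)&box; print('yel',y.sum(),P[y][:12].round())
    bl=(H>105)&(H<125)&(S>150)&(P[...,2]<30); q=P[bl]; rc=cv2.minAreaRect(q[:,:2].astype(np.float32)); print('tray',rc)
    g=(H>60)&(H<90)&(S>60)&(V<140)&(P[...,2]>45)&(P[...,2]<70); q=P[g]; 
    ctr,rad=cv2.minEnclosingCircle(q[:,:2].astype(np.float32)); print('green',g.sum(),ctr,rad)
    sp=near(P[...,2]>100,ctr,60); q=P[sp]; print('spindle',sp.sum(),q.min(0),q.max(0))
    zt=np.percentile(q[:,2],95); t=q[q[:,2]>zt-5]; print('top',zt,t.mean(0),cv2.minAreaRect(t[:,:2].astype(np.float32)),np.sort(q[:,2])[-8:])
    base=near((P[...,2]<20)&(P[...,2]>4)&(S<60),ctr,125); print('base',base.sum(),cv2.minAreaRect(P[base][:,:2].astype(np.float32)))
c1=a['img'][250:340,220:330]
c2=b['img'][155:265,340:460]; c3=b['img'][210:280,180:270];c4=a['img'][190:250,350:410]
f=lambda x:cv2.resize(x,(400,300),interpolation=cv2.INTER_CUBIC)
cv2.imwrite('pics/sp2.png',np.vstack([np.hstack([f(c1),f(c4)]),np.hstack([f(c2),f(c3)])])[:,:,::-1])
E
```

```text
scene red 53 [486.7146374  206.94119706  19.56602697] [473.86291818 201.83769211  11.74981506] [499.5997393  215.3919691   24.41342588] [-0.9954371  -0.09541998]
yel 34 [[452. 362.   2.]
 [454. 365.   1.]
 [457. 365.   2.]
 [459. 367.   2.]
 [461. 368.   2.]
 [462. 371.   2.]
 [465. 371.   2.]
 [466. 375.   1.]
 [467. 377.   0.]
 [469. 381.  -1.]
 [471. 381.  -0.]
 [475. 381.   1.]]
tray ((537.5272216796875, 209.87371826171875), (297.7640686035156, 262.8304443359375), 7.49937105178833)
green 1766 (566.3745727539062, -197.1855010986328) 61.19580078125
spindle 625 [ 553.84120858 -212.76547249  100.02305136] [ 578.90355016 -177.88392834  164.10491365]
top 162.5525915838544 [ 566.64466514 -196.33150501  161.14010675] ((565.492919921875, -194.97824096679688), (20.364816665649414, 30.47385025024414), 17.677370071411133) [163.33557663 163.33971888 163.48814248 163.59496706 163.63205057
 163.64732415 163.86961284 164.10491365]
base 2884 ((587.4949951171875, -220.84547424316406), (196.26414489746094, 141.76336669921875), 49.73871612548828)
top red 95 [483.51236921 210.93465537  19.54909833] [
[... 295 characters left out ...]
[524. 224.  68.]
 [524. 222.  67.]]
tray ((883.970703125, 415.173583984375), (1184.4051513671875, 352.0224304199219), 30.460220336914062)
green 1690 (562.7981567382812, -195.44305419921875) 62.671104431152344
spindle 276 [ 548.50718205 -211.15691272  100.0891033 ] [ 575.72185549 -179.91718079  163.94255679]
top 161.74699695614459 [ 561.76281387 -195.7459868   159.72179756] ((561.8802490234375, -195.9131317138672), (18.882740020751953, 28.253803253173828), 11.401566505432129) [162.3531984  162.40871784 162.57202779 162.78238601 163.36881959
 163.42439973 163.54843675 163.94255679]
base 1692 ((585.0917358398438, -190.9465789794922), (196.47171020507812, 149.87962341308594), 11.193501472473145)
```

```bash
sleep 2
```

```text
(no output)
```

View pics/sp2.png

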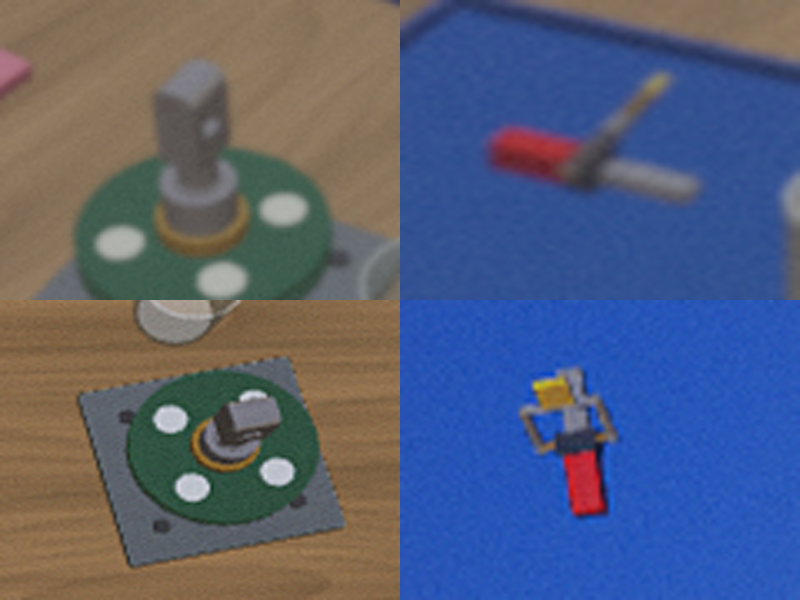

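Crops: the spindle's hole is visible on its flat face (the scene shows the far side). The pin lies with its shank towards +x, almost parallel to the hole axis (pin yaw about 10°, stand about 11°), with the loop open and the tab up. Now I plan the transit to above the pin.

```bash
cat >> h.py <<'E'
def down(yaw):  # tool x down, tool y sign chosen = left of push dir
    c,s=np.cos(yaw),np.sin(yaw); x=[0,0,-1.]; y=[-s,c,0]; return np.column_stack([x,y,np.cross(x,y)])
def plan(p,Rt,flip=False):
    o=ctrl.get_obs(); R0=R.from_rotvec(o['orientation']); 
    for s in (1,-1):
        Q=R.from_matrix(Rt@np.diag([1,s,s])); dr=(R0.inv()*Q).as_rotvec(); d=Q.inv().apply(np.array(p)-o['ee_pos'])
        print('t',o['t'],'sgn',s,'dr',dr.round(4),'then cm',(d/10).round(3), 'in current axes',(R0.inv().apply(np.array(p)-o['ee_pos'])/10).round(3))
E
python3 - <<'E'
from h import *
o=ctrl.get_obs();print(R.from_rotvec(o['orientation']).as_matrix().round(3))
plan([470,209,150],down(np.radians(10)))
E
```

```text
[[-0.     0.452 -0.892]
 [ 0.    -0.892 -0.452]
 [-1.    -0.    -0.   ]]
t 0.35 sgn 1 dr [-2.8474e+00 -6.0000e-04  1.0000e-04] then cm [ 8.049 72.22  31.788] in current axes [  8.073 -59.894 -51.366]
t 0.35 sgn -1 dr [0.2942 0.     0.0004] then cm [  8.049 -72.22  -31.788] in current axes [  8.073 -59.894 -51.366]
```

Request:
apply_moves:
  increments:
    - {"gripper": 100, "delta_pos": [0, 0, 0], "dr": [0.098, 0, 0]}
    - {"gripper": 100, "delta_pos": [0, 0, 0], "dr": [0.098, 0, 0]}
    - {"gripper": 100, "delta_pos": [0, 0, 0], "dr": [0.098, 0, 0]}
    - {"gripper": 100, "delta_pos": [0, -3.2, -1.4], "dr": [0, 0, 0]}
    - {"gripper": 100, "delta_pos": [0, -3.2, -1.4], "dr": [0, 0, 0]}

```text
t: 0.77
ee_pos: [298.6, -489.9, 230.4]
orientation: [2.132, 0.183, -2.131]
ft_force: [-0.2, 1.1, -0.3]
width: 87.8
```

Request:
apply_moves:
  increments:
    - {"gripper": 60, "delta_pos": [0, -3.2, -1.4], "dr": [0, 0, 0]}
    - {"gripper": 60, "delta_pos": [0, -3.2, -1.4], "dr": [0, 0, 0]}
    - {"gripper": 60, "delta_pos": [0, -3.2, -1.4], "dr": [0, 0, 0]}
    - {"gripper": 60, "delta_pos": [0, -3.2, -1.4], "dr": [0, 0, 0]}
    - {"gripper": 60, "delta_pos": [0, -3.2, -1.4], "dr": [0, 0, 0]}

```text
t: 1.18
ee_pos: [340.0, -318.4, 230.8]
orientation: [2.13, 0.186, -2.13]
ft_force: [0.8, 0.5, -0.5]
width: 58.1
```

Request:
apply_moves:
  increments:
    - {"gripper": 60, "delta_pos": [0, -3.2, -1.4], "dr": [0, 0, 0]}
    - {"gripper": 60, "delta_pos": [0, -3.2, -1.4], "dr": [0, 0, 0]}
    - {"gripper": 60, "delta_pos": [0, -3.2, -1.4], "dr": [0, 0, 0]}
    - {"gripper": 60, "delta_pos": [0, -3.2, -1.4], "dr": [0, 0, 0]}
    - {"gripper": 60, "delta_pos": [0, -3.2, -1.4], "dr": [0, 0, 0]}

```text
t: 1.6
ee_pos: [381.1, -148.6, 230.9]
orientation: [2.131, 0.186, -2.129]
ft_force: [-0.1, -0.0, -0.0]
width: 52.7
```

Request:
apply_moves:
  increments:
    - {"gripper": 60, "delta_pos": [0, -3.2, -1.4], "dr": [0, 0, 0]}
    - {"gripper": 60, "delta_pos": [0, -3.2, -1.4], "dr": [0, 0, 0]}
    - {"gripper": 60, "delta_pos": [0, -3.2, -1.4], "dr": [0, 0, 0]}
    - {"gripper": 60, "delta_pos": [0, -3.2, -1.4], "dr": [0, 0, 0]}
    - {"gripper": 60, "delta_pos": [0, -3.2, -1.4], "dr": [0, 0, 0]}

```text
t: 2.02
ee_pos: [422.3, 21.4, 231.0]
orientation: [2.131, 0.187, -2.129]
ft_force: [1.0, -0.9, -0.0]
width: 52.7
```

Request:
apply_moves:
  increments:
    - {"gripper": 60, "delta_pos": [1.5, -3.2, -1.4], "dr": [0, 0, 0]}
    - {"gripper": 60, "delta_pos": [2.2, -3.2, -1.4], "dr": [0, 0, 0]}
    - {"gripper": 60, "delta_pos": [2.2, -2, -1], "dr": [0, 0, 0]}
    - {"gripper": 60, "delta_pos": [2, 0, 0], "dr": [0, 0, 0]}
    - {"gripper": 60, "delta_pos": [0, 0, 0], "dr": [0, 0, 0]}

```text
t: 2.43
ee_pos: [442.9, 109.7, 148.7]
orientation: [2.122, 0.189, -2.134]
ft_force: [-1.3, -0.2, -0.3]
width: 52.7
```

```bash
python3 - <<'E'
from h import *
plan([485,209,60],down(np.radians(10)))
w=cam('wrist'); save(w,'w1.png'); print(ctrl.get_obs()['ee_pos'], ctrl.get_obs()['qpos'])
P=pts(w); hsv=cv2.cvtColor(w['img'],cv2.COLOR_RGB2HSV); H,S,V=[hsv[...,i].astype(int) for i in range(3)]
red=((H<6)|(H>174))&(S>150)&(V>80)&(np.hypot(P[...,0]-485,P[...,1]-209)<60)
q=P[red]; t=q[q[:,2]>17]; print(red.sum(),q.mean(0),cv2.minAreaRect(q[:,:2].astype(np.float32)),t.mean(0),cv2.minAreaRect(t[:,:2].astype(np.float32)),np.percentile(q[:,2],[5,50,95]))
E
```

```text
t 2.4333 sgn 1 dr [-3.1386e+00  4.0000e-04  8.9000e-03] then cm [8.874 9.049 5.87 ] in current axes [ 8.839 -9.034 -5.947]
t 2.4333 sgn -1 dr [ 0.0029  0.0057 -0.0002] then cm [ 8.874 -9.049 -5.87 ] in current axes [ 8.839 -9.034 -5.947]
[443.48337381 109.08944083 150.28263046] [ 2.15170469e-01  3.05772554e-01  2.04965836e+00 -7.48862557e-05
  7.90604368e-01  1.60975038e+00]
1082 [485.80740066 210.04873596  21.2500475 ] ((485.4932556152344, 210.23255920410156), (29.958812713623047, 15.14744758605957), 8.295291900634766) [485.80740066 210.04873596  21.2500475 ] ((485.4932556152344, 210.23255920410156), (29.958812713623047, 15.14744758605957), 8.295291900634766) [19.89293451 21.30347585 22.52185219]
```

View pics/w1.png

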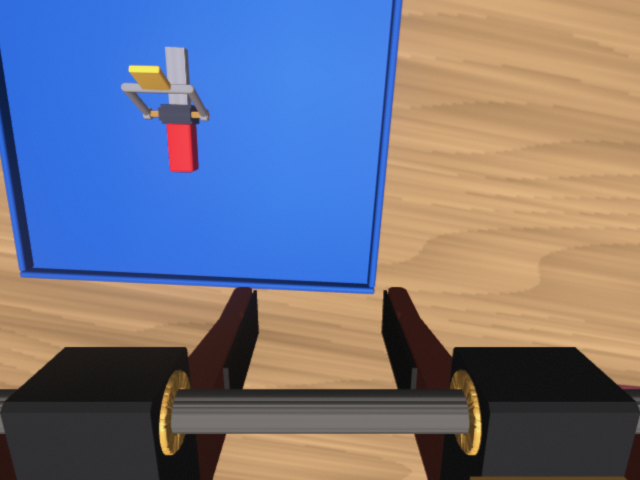

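Tail top is at (485.5, 210), z 21 as expected, about 30x15 mm, yaw ~8.5°. I go down on it.

Request:
apply_moves:
  increments:
    - {"gripper": 60, "delta_pos": [0, 0, 0], "dr": [0.026, 0, 0]}
    - {"gripper": 60, "delta_pos": [1, -3.12, -1.88], "dr": [0, 0, 0]}
    - {"gripper": 60, "delta_pos": [1, -3.12, -1.88], "dr": [0, 0, 0]}
    - {"gripper": 60, "delta_pos": [1, -3.12, -1.88], "dr": [0, 0, 0]}
    - {"gripper": 60, "delta_pos": [2, 0, 0], "dr": [0, 0, 0]}

```text
t: 2.9
ee_pos: [492.7, 214.6, 105.1]
orientation: [2.156, 0.165, -2.134]
ft_force: [0.6, 0.3, 0.9]
width: 52.5
```

Request:
apply_moves:
  increments:
    - {"gripper": 60, "delta_pos": [2.5, 0, 0], "dr": [0, 0, 0]}
    - {"gripper": 60, "delta_pos": [2, 0, 0], "dr": [0, 0, 0]}
    - {"gripper": 60, "delta_pos": [1, 0, 0], "dr": [0, 0, 0]}
    - {"gripper": 60, "delta_pos": [0, 0, 0], "dr": [0, 0, 0]}
    - {"gripper": 60, "delta_pos": [0, 0, 0], "dr": [0, 0, 0]}

```text
t: 3.32
ee_pos: [487.4, 209.4, 47.5]
orientation: [2.145, 0.159, -2.144]
ft_force: [0.3, -0.7, 0.4]
width: 52.4
```

```bash
python3 - <<'E'
from h import *
plan([485.5,210,15],down(np.radians(8.5)))
w=cam('wrist'); save(w,'w2.png'); print(ctrl.get_obs()['ee_pos'])
P=pts(w); hsv=cv2.cvtColor(w['img'],cv2.COLOR_RGB2HSV); H,S,V=[hsv[...,i].astype(int) for i in range(3)]
red=((H<6)|(H>174))&(S>150)&(V>80)&(np.hypot(P[...,0]-485,P[...,1]-209)<60)
q=P[red];  print(red.sum(),q.mean(0),cv2.minAreaRect(q[:,:2].astype(np.float32)),np.percentile(q[:,2],[5,50,95]))
E
```

```text
t 3.3167 sgn 1 dr [3.141e+00 1.000e-04 6.000e-04] then cm [ 3.254  0.089 -0.184] in current axes [ 3.254 -0.089  0.185]
t 3.3167 sgn -1 dr [-0.0006 -0.0004  0.0001] then cm [ 3.254 -0.089  0.184] in current axes [ 3.254 -0.089  0.185]
[487.83824118 209.64069605  48.04980021]
1863 [485.6806573  210.8743786   21.31015337] ((485.4992370605469, 210.95216369628906), (30.66691017150879, 14.956252098083496), 8.934468269348145) [20.30548985 21.30025308 22.31679765]
```

View pics/w2.png

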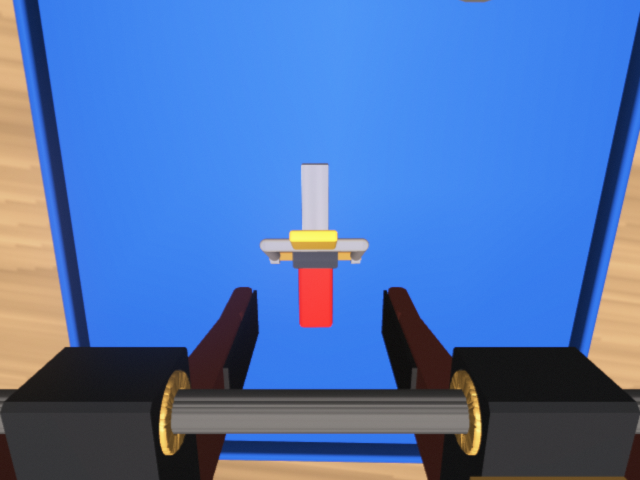

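The fingers straddle the tail (red at (316,296)), aligned, with the loop upright.

Request:
apply_moves:
  increments:
    - {"gripper": 60, "delta_pos": [1.0, -0.15, 0.2], "dr": [0, 0, 0]}
    - {"gripper": 60, "delta_pos": [1.0, 0, 0], "dr": [0, 0, 0]}
    - {"gripper": 60, "delta_pos": [0.8, 0, 0], "dr": [0, 0, 0]}
    - {"gripper": 60, "delta_pos": [0.45, 0, 0], "dr": [0, 0, 0]}
    - {"gripper": 60, "delta_pos": [0, 0, 0], "dr": [0, 0, 0]}

```text
t: 3.78
ee_pos: [484.3, 210.9, 13.5]
orientation: [2.142, 0.159, -2.145]
ft_force: [-0.3, 0.2, -0.1]
width: 52.8
```

Request:
apply_moves:
  increments:
    - {"gripper": 40, "delta_pos": [0, 0, 0], "dr": [0, 0, 0]}
    - {"gripper": 25, "delta_pos": [0, 0, 0], "dr": [0, 0, 0]}
    - {"gripper": 10, "delta_pos": [0, 0, 0], "dr": [0, 0, 0]}
    - {"gripper": 0, "delta_pos": [0, 0, 0], "dr": [0, 0, 0]}
    - {"gripper": 0, "delta_pos": [0, 0, 0], "dr": [0, 0, 0]}

```text
t: 4.2
ee_pos: [484.7, 211.0, 14.1]
orientation: [2.144, 0.16, -2.144]
ft_force: [0.2, 0.3, 0.0]
width: 23.1
```

Request:
apply_moves:
  increments:
    - {"gripper": 0, "delta_pos": [0, 0, 0], "dr": [0, 0, 0]}
    - {"gripper": 0, "delta_pos": [0, 0, 0], "dr": [0, 0, 0]}
    - {"gripper": 0, "delta_pos": [0, 0, 0], "dr": [0, 0, 0]}
    - {"gripper": 0, "delta_pos": [0, 0, 0], "dr": [0, 0, 0]}
    - {"gripper": 0, "delta_pos": [0, 0, 0], "dr": [0, 0, 0]}

```text
t: 4.62
ee_pos: [484.7, 211.0, 14.2]
orientation: [2.144, 0.16, -2.144]
ft_force: [0.7, 0.0, -0.5]
width: 15.8
```

Request:
apply_moves:
  increments:
    - {"gripper": 0, "delta_pos": [-1, 0, 0], "dr": [0, 0, 0]}
    - {"gripper": 0, "delta_pos": [-2, 0, 0], "dr": [0, 0, 0]}
    - {"gripper": 0, "delta_pos": [-3, 0, 0], "dr": [0, 0, 0]}
    - {"gripper": 0, "delta_pos": [-3.5, 0, 0], "dr": [0, 0, 0]}
    - {"gripper": 0, "delta_pos": [-3.5, 0, 0], "dr": [0, 0, 0]}

```text
t: 5.03
ee_pos: [483.8, 210.6, 145.6]
orientation: [2.142, 0.159, -2.146]
ft_force: [0.1, -0.4, -0.7]
width: 15.7
```

Request:
apply_moves:
  increments:
    - {"gripper": 0, "delta_pos": [-3, 1, 0.2], "dr": [0, 0, 0]}
    - {"gripper": 0, "delta_pos": [-2.5, 2, 0.5], "dr": [0, 0, 0]}
    - {"gripper": 0, "delta_pos": [0, 3, 0.66], "dr": [0, 0, 0]}
    - {"gripper": 0, "delta_pos": [0, 3, 0.66], "dr": [0, 0, 0]}
    - {"gripper": 0, "delta_pos": [0, 3, 0.66], "dr": [0, 0, 0]}

```text
t: 5.45
ee_pos: [475.6, 87.3, 200.5]
orientation: [2.145, 0.161, -2.142]
ft_force: [0.1, -0.0, -2.1]
width: 15.8
```

Request:
apply_moves:
  increments:
    - {"gripper": 0, "delta_pos": [0, 3, 0.66], "dr": [0, 0, 0]}
    - {"gripper": 0, "delta_pos": [0, 3, 0.66], "dr": [0, 0, 0]}
    - {"gripper": 0, "delta_pos": [0, 3, 0.66], "dr": [0, 0, 0]}
    - {"gripper": 0, "delta_pos": [0, 3, 0.66], "dr": [0, 0, 0]}
    - {"gripper": 0, "delta_pos": [0, 3, 0.66], "dr": [0, 0, 0]}

```text
t: 5.87
ee_pos: [464.8, -66.3, 199.8]
orientation: [2.144, 0.16, -2.144]
ft_force: [-0.2, -1.0, -1.9]
width: 15.4
```

Request:
apply_moves:
  increments:
    - {"gripper": 0, "delta_pos": [0, 3, 0.66], "dr": [0, 0, 0]}
    - {"gripper": 0, "delta_pos": [0, 3, 0.66], "dr": [0, 0, 0]}
    - {"gripper": 0, "delta_pos": [0, 3, 0.66], "dr": [0, 0, 0]}
    - {"gripper": 0, "delta_pos": [0, 3, 0.66], "dr": [0, 0, 0]}
    - {"gripper": 0, "delta_pos": [0, 3, 0.7], "dr": [0, 0, 0]}

```text
t: 6.28
ee_pos: [454.1, -219.5, 199.8]
orientation: [2.144, 0.16, -2.144]
ft_force: [1.1, 0.1, -1.5]
width: 15.5
```

Request:
apply_moves:
  increments:
    - {"gripper": 0, "delta_pos": [0, 0, 0], "dr": [-0.049, 0, 0]}
    - {"gripper": 0, "delta_pos": [0, 0, 0], "dr": [0, 0, 0]}
    - {"gripper": 0, "delta_pos": [0, 0, 0], "dr": [0, 0, 0]}
    - {"gripper": 0, "delta_pos": [0, 0, 0], "dr": [0, 0, 0]}
    - {"gripper": 0, "delta_pos": [0, 0, 0], "dr": [0, 0, 0]}

```text
t: 6.7
ee_pos: [454.7, -217.3, 199.3]
orientation: [2.117, 0.211, -2.117]
ft_force: [0.4, -0.2, -0.9]
width: 15.8
```

```bash
python3 - <<'E'
from h import *
o=ctrl.get_obs();print(o['ee_pos'],o['ft_force'],o['width'])
w=cam('wrist'); a=cam('scene')
f=lambda x:cv2.resize(x,(400,300),interpolation=cv2.INTER_CUBIC)
cv2.imwrite('pics/w3.png',np.hstack([f(w['img']),f(a['img'][200:335,180:360])])[:,:,::-1])
P=pts(w); hsv=cv2.cvtColor(w['img'],cv2.COLOR_RGB2HSV); H,S,V=[hsv[...,i].astype(int) for i in range(3)]
near=lambda m,c,r: m&(np.hypot(P[...,0]-c[0],P[...,1]-c[1])<r)
red=near(((H<6)|(H>174))&(S>150)&(V>60)&(P[...,2]>180),o['ee_pos'],60)
q=P[red]; print('red',red.sum(),q.mean(0),np.percentile(q[:,2],[5,50,95]))
yel=near((H>18)&(H<32)&(S>150)&(P[...,2]>180),o['ee_pos'],90); q=P[yel]; print('yel',yel.sum(),q.mean(0),q.min(0),q.max(0)) 
sp=near((P[...,2]>145),(564,-196),30); q=P[sp]; zt=np.percentile(q[:,2],95); t=q[q[:,2]>zt-4]; print('sp',sp.sum(),zt,t.mean(0),cv2.minAreaRect(t[:,:2].astype(np.float32)),cv2.minAreaRect(q[:,:2].astype(np.float32)))
g=near((H>60)&(H<90)&(S>60)&(P[...,2]>45)&(P[...,2]<70),(564,-196),90); print('gr',g.sum(),cv2.minEnclosingCircle(P[g][:,:2].astype(np.float32)))
E
```

```text
[ 454.71395973 -217.27823272  199.31482426] [ 0.41275494 -0.20867356 -0.94590711] 15.825498636296926
red 2775 [ 455.7330356  -217.40091262  206.40290259] [205.26426796 206.41515063 207.44491066]
yel 1664 [ 492.36520778 -210.1132876   259.30955567] [ 472.27660901 -228.62053766  208.05522539] [ 531.53739522 -198.33523773  353.71058345]
sp 3865 162.60490024698447 [ 564.39654164 -196.24052047  161.16439181] ((564.407958984375, -196.29457092285156), (20.080286026000977, 28.080278396606445), 11.405208587646484) ((564.2427368164062, -196.3231964111328), (21.604318618774414, 28.066923141479492), 11.5557861328125)
gr 16318 ((564.7092895507812, -196.35671997070312), 61.98611831665039)
```

View pics/w3.png

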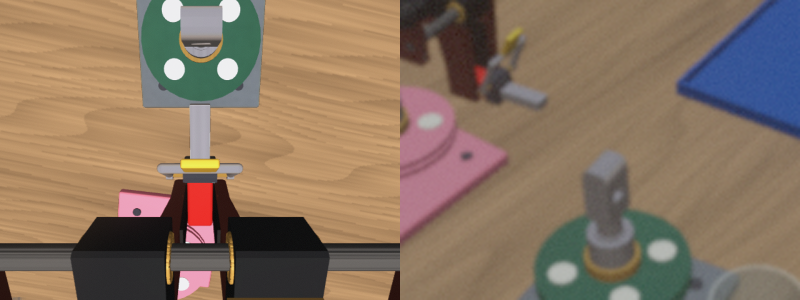

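The pin is held level with the loop still open; the spindle is straight ahead. I measure the pin axis against the spindle in the same wrist view.

```bash
cat >> h.py <<'E'
def rel(w=None,zlo=None):
    o=ctrl.get_obs(); w=w or cam('wrist'); P=pts(w); hsv=cv2.cvtColor(w['img'],cv2.COLOR_RGB2HSV); H,S,V=[hsv[...,i].astype(int) for i in range(3)]
    yaw=np.radians(11.4); u=np.array([np.cos(yaw),np.sin(yaw),0]); l=np.array([-u[1],u[0],0]); C=np.array([564.4,-196.3,0])
    D=P-C; X=D@u+11; Y=D@l; Z=P[...,2]; e=o['ee_pos']-C; ex=e@u+11; ey=e@l; print('TCP in mouth frame',ex.round(2),ey.round(2),o['ee_pos'][2].round(2),'F',o['ft_force'].round(1))
    m=(X>6)&(X<16)&(abs(Y)<12)&(Z>150)&(Z<180)&(abs(X-11)<2.5); print('spindle top z',np.median(Z[m]),m.sum())
    m=(abs(X-11)<3)&(Z>150)&(Z<180)&(abs(Y)<30); print('spindle y edges',np.percentile(Y[m],[1,99]))
    red=((H<6)|(H>174))&(S>150)&(V>60)&(abs(X-ex)<25)&(abs(Y-ey)<20)&(abs(Z-o['ee_pos'][2]-7)<6)
    zt=o['ee_pos'][2]-1
    A=np.c_[X[red],np.ones(red.sum())]; print('tail z at grip, slope',np.linalg.lstsq(A,Z[red],rcond=None)[0],'med',np.median(Z[red]),'x range',np.percentile(X[red],[1,99]),'y',np.percentile(Y[red],[2,98]))
    sh=(X>ex+32)&(X<ex+62)&(abs(Y-ey)<12)&(abs(Z-zt-4)<5)&(S<60); s=(X[sh],Y[sh],Z[sh])
    if sh.sum()>50:
        print('shank n',sh.sum(),'z fit',np.polyfit(s[0]-ex,s[2],1),'tip x-ex',np.percentile(s[0]-ex,99))
        for b in np.arange(ex+34,ex+61,6):
            k=abs(s[0]-b)<3
            if k.sum()>10: print('  at',round(b-ex),'ymid',np.percentile(s[1][k],[2,98]).mean().round(2),'w',np.ptp(np.percentile(s[1][k],[2,98])).round(1),'z',np.median(s[2][k]).round(2))
E
python3 -c "
from h import *
rel()"
```

```text
TCP in mouth frame -100.56 0.98 199.28 F [-0.7  0.1 -1.9]
spindle top z 161.6806632387576 770
spindle y edges [-13.86435766  13.83707717]
tail z at grip, slope [1.97765853e-03 2.06575352e+02] med 206.393280864466 x range [-114.40803711  -85.70491196] y [-7.09082838  8.36725163]
shank n 2621 z fit [-9.81910002e-03  2.02839140e+02] tip x-ex 61.71520001215235
  at 34 ymid 0.75 w 11.6 z 202.39
  at 40 ymid 0.77 w 11.5 z 202.47
  at 46 ymid 0.74 w 11.3 z 202.39
  at 52 ymid 0.78 w 11.3 z 202.47
  at 58 ymid 0.92 w 11.5 z 202.42
```

Request:
apply_moves:
  increments:
    - {"gripper": 0, "delta_pos": [1.5, 0.08, 0], "dr": [0, 0, 0]}
    - {"gripper": 0, "delta_pos": [1.5, 0, 0], "dr": [0, 0, 0]}
    - {"gripper": 0, "delta_pos": [1.5, 0, 0], "dr": [0, 0, 0]}
    - {"gripper": 0, "delta_pos": [1.27, 0, 0], "dr": [0, 0, 0]}
    - {"gripper": 0, "delta_pos": [0.5, 0, 0], "dr": [0, 0, 0]}

```text
t: 7.27
ee_pos: [454.1, -218.1, 135.0]
orientation: [2.115, 0.212, -2.12]
ft_force: [-0.5, -0.3, -1.5]
width: 15.6
```

Request:
apply_moves:
  increments:
    - {"gripper": 0, "delta_pos": [0, 0, -1], "dr": [0, 0, 0]}
    - {"gripper": 0, "delta_pos": [0, 0, -1], "dr": [0, 0, 0]}
    - {"gripper": 0, "delta_pos": [0, 0, -1], "dr": [0, 0, 0]}
    - {"gripper": 0, "delta_pos": [0, 0, -0.4], "dr": [0, 0, 0]}
    - {"gripper": 0, "delta_pos": [0, 0, 0], "dr": [0, 0, 0]}

```text
t: 7.68
ee_pos: [490.3, -212.2, 137.2]
orientation: [2.118, 0.21, -2.114]
ft_force: [-0.2, -0.1, -2.3]
width: 16.0
```

```bash
python3 -c "
from h import *
w=cam('wrist');rel(w);a=cam('scene')
f=lambda x:cv2.resize(x,(400,300),interpolation=cv2.INTER_CUBIC)
cv2.imwrite('pics/w4.png',np.hstack([f(w['img'][60:330,140:500]),f(a['img'][230:335,200:340])])[:,:,::-1])
"
```

```text
TCP in mouth frame -65.75 -0.7 136.96 F [-0.7 -0.4 -1.4]
spindle top z 161.7351193096794 1435
spindle y edges [-13.77164448  13.63539694]
tail z at grip, slope [2.56522036e-03 1.44515675e+02] med 144.3659863390422 x range [-78.60412872 -49.83256818] y [-9.06180683  6.41579917]
shank n 2588 z fit [1.71266815e-03 1.40422520e+02] tip x-ex 61.724433367115445
  at 34 ymid -1.22 w 11.6 z 140.48
  at 40 ymid -1.22 w 11.5 z 140.41
  at 46 ymid -1.21 w 11.4 z 140.52
  at 52 ymid -1.04 w 11.6 z 140.54
  at 58 ymid -1.03 w 11.5 z 140.56
```

View pics/w4.png

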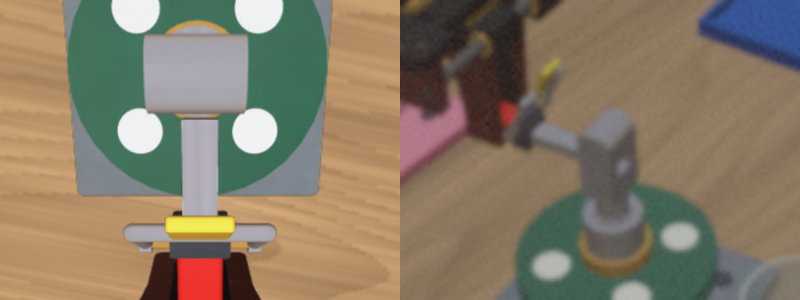

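The shank is aimed at the spindle but sits about 1.1 mm to the right and 0.7 mm high. I correct that, then ease forward in small steps.

Request:
apply_moves:
  increments:
    - {"gripper": 0, "delta_pos": [0.07, -0.11, 0], "dr": [0, 0, 0]}
    - {"gripper": 0, "delta_pos": [0, 0, 0], "dr": [0, 0, 0]}
    - {"gripper": 0, "delta_pos": [0, 0, -0.2], "dr": [0, 0, 0]}
    - {"gripper": 0, "delta_pos": [0, 0, 0], "dr": [0, 0, 0]}
    - {"gripper": 0, "delta_pos": [0, 0, 0], "dr": [0, 0, 0]}

```text
t: 8.2
ee_pos: [490.0, -210.9, 135.8]
orientation: [2.118, 0.21, -2.117]
ft_force: [-0.5, -0.3, -0.6]
width: 15.7
```

```bash
python3 -c "
from h import *
rel()"
```

```text
TCP in mouth frame -64.77 0.39 135.84 F [-0.5 -0.3 -0.6]
spindle top z 161.7469469593718 1455
spindle y edges [-13.81649963  13.66878363]
tail z at grip, slope [5.84261795e-04 1.42953709e+02] med 142.9124697950501 x range [-78.548264   -49.88976969] y [-7.66235054  7.7927028 ]
shank n 2624 z fit [-8.10994527e-03  1.39327163e+02] tip x-ex 61.668065201694354
  at 34 ymid 0.12 w 11.6 z 139.0
  at 40 ymid 0.13 w 11.5 z 139.0
  at 46 ymid 0.13 w 11.4 z 138.95
  at 52 ymid 0.29 w 11.6 z 138.97
  at 58 ymid 0.29 w 11.5 z 139.01
```

Request:
apply_moves:
  increments:
    - {"gripper": 0, "delta_pos": [-0.06, 0.02, 0], "dr": [0, 0, 0]}
    - {"gripper": 0, "delta_pos": [0, 0, -0.1], "dr": [0, 0, 0]}
    - {"gripper": 0, "delta_pos": [0, 0, -0.1], "dr": [0, 0, 0]}
    - {"gripper": 0, "delta_pos": [0, 0, -0.1], "dr": [0, 0, 0]}
    - {"gripper": 0, "delta_pos": [0, 0, 0], "dr": [0, 0, 0]}

```text
t: 8.67
ee_pos: [493.3, -210.4, 136.4]
orientation: [2.118, 0.21, -2.117]
ft_force: [-0.5, -1.0, -1.2]
width: 15.7
```

```bash
python3 -c "
from h import *
rel()"
```

```text
TCP in mouth frame -61.53 0.22 136.4 F [-0.5 -1.  -1.2]
spindle top z 161.7268763806826 1362
spindle y edges [-13.83104012  13.6920727 ]
tail z at grip, slope [6.71580007e-04 1.43538214e+02] med 143.5118730494189 x range [-75.56118334 -46.70061772] y [-7.84497965  7.62936868]
shank n 2408 z fit [4.87393546e-05 1.39588520e+02] tip x-ex 59.67001310639554
  at 34 ymid -0.05 w 11.6 z 139.56
  at 40 ymid -0.05 w 11.5 z 139.62
  at 46 ymid -0.04 w 11.4 z 139.57
  at 52 ymid 0.14 w 11.6 z 139.61
  at 58 ymid 0.12 w 11.5 z 139.61
```

Request:
apply_moves:
  increments:
    - {"gripper": 0, "delta_pos": [0, 0, -0.07], "dr": [0, 0, 0]}
    - {"gripper": 0, "delta_pos": [0, 0, -0.07], "dr": [0, 0, 0]}
    - {"gripper": 0, "delta_pos": [0, 0, -0.07], "dr": [0, 0, 0]}
    - {"gripper": 0, "delta_pos": [0, 0, -0.07], "dr": [0, 0, 0]}
    - {"gripper": 0, "delta_pos": [0, 0, 0], "dr": [0, 0, 0]}

```text
t: 9.13
ee_pos: [495.9, -209.8, 136.4]
orientation: [2.118, 0.21, -2.117]
ft_force: [0.6, 0.1, -2.2]
width: 15.9
```

Request:
apply_moves:
  increments:
    - {"gripper": 0, "delta_pos": [0, 0, -0.08], "dr": [0, 0, 0]}
    - {"gripper": 0, "delta_pos": [0, 0, -0.08], "dr": [0, 0, 0]}
    - {"gripper": 0, "delta_pos": [0, 0, -0.08], "dr": [0, 0, 0]}
    - {"gripper": 0, "delta_pos": [0, 0, -0.08], "dr": [0, 0, 0]}
    - {"gripper": 0, "delta_pos": [0, 0, 0], "dr": [0, 0, 0]}

```text
t: 9.55
ee_pos: [499.1, -209.2, 136.4]
orientation: [2.118, 0.21, -2.117]
ft_force: [-0.4, -0.5, -1.3]
width: 15.8
```

Request:
apply_moves:
  increments:
    - {"gripper": 0, "delta_pos": [0, 0, -0.1], "dr": [0, 0, 0]}
    - {"gripper": 0, "delta_pos": [0, 0, -0.1], "dr": [0, 0, 0]}
    - {"gripper": 0, "delta_pos": [0, 0, -0.1], "dr": [0, 0, 0]}
    - {"gripper": 0, "delta_pos": [0, 0, -0.1], "dr": [0, 0, 0]}
    - {"gripper": 0, "delta_pos": [0, 0, 0], "dr": [0, 0, 0]}

```text
t: 9.97
ee_pos: [503.0, -208.4, 136.4]
orientation: [2.117, 0.21, -2.117]
ft_force: [0.3, 0.9, -1.1]
width: 15.5
```

```bash
python3 -c "
from h import *
rel()"
```

```text
TCP in mouth frame -51.57 0.24 136.37 F [ 0.3  0.9 -1.1]
spindle top z 161.7115025045356 1269
spindle y edges [-13.86138394  13.68510536]
tail z at grip, slope [4.60271724e-04 1.43509771e+02] med 143.51303142878152 x range [-65.40191773 -36.71342933] y [-7.83199605  7.62897112]
shank n 1422 z fit [1.14793155e-03 1.39533768e+02] tip x-ex 48.851093041229966
  at 34 ymid -0.03 w 11.6 z 139.53
  at 40 ymid -0.05 w 11.5 z 139.61
  at 46 ymid -0.04 w 11.4 z 139.61
```

The tip is about 10 mm in with no force.

Request:
apply_moves:
  increments:
    - {"gripper": 0, "delta_pos": [0, 0, -0.12], "dr": [0, 0, 0]}
    - {"gripper": 0, "delta_pos": [0, 0, -0.12], "dr": [0, 0, 0]}
    - {"gripper": 0, "delta_pos": [0, 0, -0.12], "dr": [0, 0, 0]}
    - {"gripper": 0, "delta_pos": [0, 0, -0.12], "dr": [0, 0, 0]}
    - {"gripper": 0, "delta_pos": [0, 0, -0.02], "dr": [0, 0, 0]}

```text
t: 10.43
ee_pos: [508.0, -207.5, 136.4]
orientation: [2.118, 0.21, -2.117]
ft_force: [-0.0, 0.0, -1.6]
width: 15.5
```

Request:
apply_moves:
  increments:
    - {"gripper": 0, "delta_pos": [0, 0, -0.12], "dr": [0, 0, 0]}
    - {"gripper": 0, "delta_pos": [0, 0, -0.12], "dr": [0, 0, 0]}
    - {"gripper": 0, "delta_pos": [0, 0, -0.12], "dr": [0, 0, 0]}
    - {"gripper": 0, "delta_pos": [0, 0, -0.12], "dr": [0, 0, 0]}
    - {"gripper": 0, "delta_pos": [0, 0, -0.02], "dr": [0, 0, 0]}

```text
t: 10.85
ee_pos: [512.9, -206.5, 136.4]
orientation: [2.118, 0.21, -2.117]
ft_force: [0.3, -0.5, -1.1]
width: 16.2
```

Request:
apply_moves:
  increments:
    - {"gripper": 0, "delta_pos": [0, 0, -0.12], "dr": [0, 0, 0]}
    - {"gripper": 0, "delta_pos": [0, 0, -0.12], "dr": [0, 0, 0]}
    - {"gripper": 0, "delta_pos": [0, 0, -0.12], "dr": [0, 0, 0]}
    - {"gripper": 0, "delta_pos": [0, 0, -0.12], "dr": [0, 0, 0]}
    - {"gripper": 0, "delta_pos": [0, 0, -0.02], "dr": [0, 0, 0]}

```text
t: 11.27
ee_pos: [517.8, -205.5, 136.4]
orientation: [2.118, 0.21, -2.117]
ft_force: [0.4, -0.8, -1.7]
width: 15.5
```

```bash
python3 -c "
from h import *
rel()"
```

```text
TCP in mouth frame -36.54 0.22 136.39 F [ 0.4 -0.8 -1.7]
spindle top z 161.76206157146208 1174
spindle y edges [-13.77846863  13.58011328]
tail z at grip, slope [-2.21578416e-03  1.43422735e+02] med 143.49687397315012 x range [-50.43219055 -21.74225269] y [-7.85540405  7.63109636]
shank n 528 z fit [-4.35666213e-02  1.42200210e+02] tip x-ex 61.7999252407123
  at 34 ymid -0.48 w 9.8 z 139.84
  at 58 ymid 0.22 w 22.4 z 139.88
```

Request:
apply_moves:
  increments:
    - {"gripper": 0, "delta_pos": [0, 0, -0.12], "dr": [0, 0, 0]}
    - {"gripper": 0, "delta_pos": [0, 0, -0.12], "dr": [0, 0, 0]}
    - {"gripper": 0, "delta_pos": [0, 0, -0.12], "dr": [0, 0, 0]}
    - {"gripper": 0, "delta_pos": [0, 0, -0.12], "dr": [0, 0, 0]}
    - {"gripper": 0, "delta_pos": [0, 0, -0.12], "dr": [0, 0, 0]}

```text
t: 11.73
ee_pos: [523.5, -204.3, 136.4]
orientation: [2.117, 0.21, -2.117]
ft_force: [0.5, -0.4, -0.7]
width: 15.5
```

Request:
apply_moves:
  increments:
    - {"gripper": 0, "delta_pos": [0, 0, -0.06], "dr": [0, 0, 0]}
    - {"gripper": 0, "delta_pos": [0, 0, -0.06], "dr": [0, 0, 0]}
    - {"gripper": 0, "delta_pos": [0, 0, -0.05], "dr": [0, 0, 0]}
    - {"gripper": 0, "delta_pos": [0, 0, 0], "dr": [0, 0, 0]}
    - {"gripper": 0, "delta_pos": [0, 0, 0], "dr": [0, 0, 0]}

```text
t: 12.15
ee_pos: [525.0, -204.0, 136.4]
orientation: [2.117, 0.21, -2.117]
ft_force: [0.0, 0.9, -1.4]
width: 15.5
```

Request:
apply_moves:
  increments:
    - {"gripper": 0, "delta_pos": [0, 0, -0.04], "dr": [0, 0, 0]}
    - {"gripper": 0, "delta_pos": [0, 0, -0.04], "dr": [0, 0, 0]}
    - {"gripper": 0, "delta_pos": [0, 0, 0], "dr": [0, 0, 0]}
    - {"gripper": 0, "delta_pos": [0, 0, 0], "dr": [0, 0, 0]}
    - {"gripper": 0, "delta_pos": [0, 0, 0], "dr": [0, 0, 0]}

```text
t: 12.57
ee_pos: [525.8, -203.8, 136.4]
orientation: [2.117, 0.21, -2.117]
ft_force: [0.5, -0.3, -1.5]
width: 15.6
```

Request:
apply_moves:
  increments:
    - {"gripper": 0, "delta_pos": [0, 0, -0.03], "dr": [0, 0, 0]}
    - {"gripper": 0, "delta_pos": [0, 0, -0.03], "dr": [0, 0, 0]}
    - {"gripper": 0, "delta_pos": [0, 0, 0], "dr": [0, 0, 0]}
    - {"gripper": 0, "delta_pos": [0, 0, 0], "dr": [0, 0, 0]}
    - {"gripper": 0, "delta_pos": [0, 0, 0], "dr": [0, 0, 0]}

```text
t: 12.98
ee_pos: [526.4, -203.7, 136.4]
orientation: [2.117, 0.21, -2.117]
ft_force: [0.3, 0.5, -0.6]
width: 15.6
```

Request:
apply_moves:
  increments:
    - {"gripper": 0, "delta_pos": [0, 0, -0.03], "dr": [0, 0, 0]}
    - {"gripper": 0, "delta_pos": [0, 0, -0.03], "dr": [0, 0, 0]}
    - {"gripper": 0, "delta_pos": [0, 0, 0], "dr": [0, 0, 0]}
    - {"gripper": 0, "delta_pos": [0, 0, 0], "dr": [0, 0, 0]}
    - {"gripper": 0, "delta_pos": [0, 0, 0], "dr": [0, 0, 0]}

```text
t: 13.4
ee_pos: [526.7, -203.6, 136.3]
orientation: [2.117, 0.21, -2.118]
ft_force: [-2.0, -1.8, -0.7]
width: 15.7
```

Request:
apply_moves:
  increments:
    - {"gripper": 0, "delta_pos": [0, 0, -0.03], "dr": [0, 0, 0]}
    - {"gripper": 0, "delta_pos": [0, 0, 0], "dr": [0, 0, 0]}
    - {"gripper": 0, "delta_pos": [0, 0, 0], "dr": [0, 0, 0]}
    - {"gripper": 0, "delta_pos": [0, 0, 0], "dr": [0, 0, 0]}
    - {"gripper": 0, "delta_pos": [0, 0, 0], "dr": [0, 0, 0]}

```text
t: 13.82
ee_pos: [526.8, -203.6, 136.3]
orientation: [2.116, 0.21, -2.119]
ft_force: [-4.4, -2.5, 1.0]
width: 16.1
```

```bash
python3 -c "
from h import *
w=cam('wrist');rel(w);a=cam('scene');b=cam('top')
f=lambda x:cv2.resize(x,(400,300),interpolation=cv2.INTER_CUBIC)
cv2.imwrite('pics/w5.png',np.hstack([f(w['img'][100:340,160:480]),f(a['img'][240:330,220:340])])[:,:,::-1])
P=pts(w); hsv=cv2.cvtColor(w['img'],cv2.COLOR_RGB2HSV); H,S,V=[hsv[...,i].astype(int) for i in range(3)]
yaw=np.radians(11.4); u=np.array([np.cos(yaw),np.sin(yaw),0]); l=np.array([-u[1],u[0],0]); D=P-np.array([564.4,-196.3,0]); X=D@u+11;Y=D@l
m=(H>18)&(H<32)&(S>150)&(abs(X-10)<40)&(P[...,2]>150)&(P[...,2]<215)&(abs(Y)<12); print('tab',m.sum(),np.percentile(X[m],[2,50,98]),np.percentile(Y[m],[2,50,98]),np.percentile(P[...,2][m],[2,50,98]))
m=(V<90)&(S<90)&(abs(X)<20)&(abs(Y)<9)&(abs(P[...,2]-148.6)<4); print('head',m.sum(),np.percentile(X[m],[2,98]) if m.any() else 0, np.median(P[...,2][m]))
"
```

```text
TCP in mouth frame -27.33 0.3 136.3 F [-5.  -2.1  1.4]
spindle top z 161.84846128226596 1223
spindle y edges [-19.24962737  19.30787113]
tail z at grip, slope [3.01178791e-03 1.43455637e+02] med 143.3702988253302 x range [-41.7603665  -12.50784515] y [-7.77861607  7.67147371]
shank n 1404 z fit [-7.80661513e-02  1.43797923e+02] tip x-ex 61.66120832058017
  at 52 ymid 0.31 w 21.9 z 139.55
  at 58 ymid 0.01 w 11.8 z 139.49
tab 1186 [ 9.48594751 16.17646107 18.24487012] [-7.36734481 -0.15060935  7.15548614] [180.76922985 191.02284345 192.57456997]
head 689 [-17.43085654  -4.55977636] 148.4770601013319
```

View pics/w5.png

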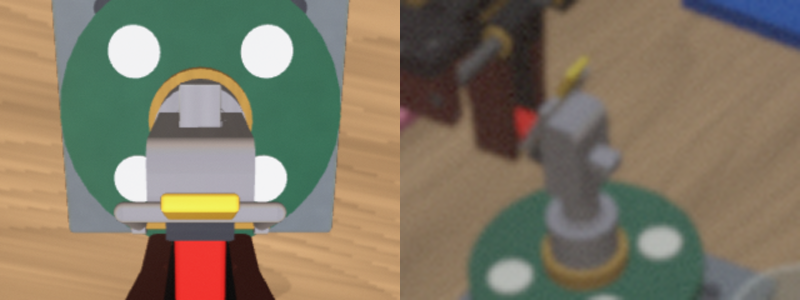

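The shoulder is home (seat ≈ 0 mm, light 5 N contact), the tip stands out of the far side, and the tab is up at about 1.1 rad. Now I ease off, release and rise straight up.

Request:
apply_moves:
  increments:
    - {"gripper": 0, "delta_pos": [0, 0, 0.02], "dr": [0, 0, 0]}
    - {"gripper": 0, "delta_pos": [0, 0, 0], "dr": [0, 0, 0]}
    - {"gripper": 12, "delta_pos": [0, 0, 0], "dr": [0, 0, 0]}
    - {"gripper": 20, "delta_pos": [0, 0, 0], "dr": [0, 0, 0]}
    - {"gripper": 30, "delta_pos": [0, 0, 0], "dr": [0, 0, 0]}

```text
t: 14.38
ee_pos: [528.2, -203.6, 136.7]
orientation: [2.12, 0.209, -2.115]
ft_force: [0.3, -0.9, -0.4]
width: 21.1
```

Request:
apply_moves:
  increments:
    - {"gripper": 40, "delta_pos": [0, 0, 0], "dr": [0, 0, 0]}
    - {"gripper": 40, "delta_pos": [0, 0, 0], "dr": [0, 0, 0]}
    - {"gripper": 40, "delta_pos": [0, 0, 0], "dr": [0, 0, 0]}
    - {"gripper": 40, "delta_pos": [-0.5, 0, 0], "dr": [0, 0, 0]}
    - {"gripper": 40, "delta_pos": [-1, 0, 0], "dr": [0, 0, 0]}

```text
t: 14.8
ee_pos: [526.5, -203.2, 150.9]
orientation: [2.116, 0.211, -2.12]
ft_force: [0.1, 0.1, 0.3]
width: 35.2
```

Request:
apply_moves:
  increments:
    - {"gripper": 40, "delta_pos": [-1.5, 0, 0], "dr": [0, 0, 0]}
    - {"gripper": 40, "delta_pos": [-2, 0, 0], "dr": [0, 0, 0]}
    - {"gripper": 40, "delta_pos": [-2, 0, 0], "dr": [0, 0, 0]}
    - {"gripper": 10, "delta_pos": [-2, 0, 0], "dr": [0, 0, 0]}
    - {"gripper": 0, "delta_pos": [-1, 0, 0], "dr": [0, 0, 0]}

```text
t: 15.22
ee_pos: [528.3, -204.0, 239.8]
orientation: [2.121, 0.208, -2.112]
ft_force: [0.8, 0.6, -0.1]
width: 25.6
```

```bash
python3 -c "
from h import *
w=cam('wrist');rel(w)
P=pts(w); hsv=cv2.cvtColor(w['img'],cv2.COLOR_RGB2HSV); H,S,V=[hsv[...,i].astype(int) for i in range(3)]
yaw=np.radians(11.4); u=np.array([np.cos(yaw),np.sin(yaw),0]); l=np.array([-u[1],u[0],0]); D=P-np.array([564.4,-196.3,0]); X=D@u+11;Y=D@l;Z=P[...,2]
m=(H>18)&(H<32)&(S>150)&(abs(X-10)<40)&(Z>160)&(Z<215)&(abs(Y)<12); print('tab',m.sum(),np.percentile(X[m],[2,50,98]),np.percentile(Y[m],[2,50,98]),np.percentile(Z[m],[2,50,98]))
m=(V<90)&(S<90)&(X<3)&(X>-20)&(abs(Y)<9)&(abs(Z-148.6)<4); print('head',m.sum(),np.percentile(X[m],[2,98]) if m.any() else 0, np.median(Z[m]))
red=((H<6)|(H>174))&(S>150)&(V>60)&(abs(X+27)<25)&(abs(Y)<15)&(Z>130)&(Z<155); print('tail',np.percentile(X[red],[1,99]),np.polyfit(X[red],Z[red],1),np.percentile(Y[red],[2,98]))
m=(X>22)&(X<40)&(abs(Y)<12)&(abs(Z-139)<6)&(S<60); print('tip',np.percentile(X[m],[2,98]),np.median(Z[m]),np.percentile(Y[m],[2,98]))
"
```

```text
TCP in mouth frame -25.35 -0.8 240.72 F [ 0.3 -1.   1.5]
spindle top z 161.74025286308677 328
spindle y edges [-13.97908131  13.65048438]
  return _methods._mean(a, axis=axis, dtype=dtype,
  ret = ret.dtype.type(ret / rcount)
Traceback (most recent call last):
  File "h.py", line 33, in rel
    A=np.c_[X[red],np.ones(red.sum())]; print('tail z at grip, slope',np.linalg.lstsq(A,Z[red],rcond=None)[0],'med',np.median(Z[red]),'x range',np.percentile(X[red],[1,99]),'y',np.percentile(Y[red],[2,98]))
                                                                                                                                                ~~~~~~~~~~~~~^^^^^^^^^^^^^^^
IndexError: index -1 is out of bounds for axis 0 with size 0
```

```bash
cat >> h.py <<'E'
yaw=np.radians(11.4); u=np.array([np.cos(yaw),np.sin(yaw),0]); l=np.array([-u[1],u[0],0]); C=np.array([564.4,-196.3,0]); PZ=144.7; PX=-6
def chk(name='wrist',pic=None):
    w=cam(name); P=pts(w); hsv=cv2.cvtColor(w['img'],cv2.COLOR_RGB2HSV); H,S,V=[hsv[...,i].astype(int) for i in range(3)]
    D=P-C; X=D@u+11;Y=D@l;Z=P[...,2]
    def rep(n,m):
        if m.sum()<6: print(n,'none'); return
        print(n,m.sum(),'X',np.percentile(X[m],[2,98]).round(1),'Y',np.percentile(Y[m],[2,98]).round(1),'Z',np.percentile(Z[m],[2,50,98]).round(1),'slope',np.polyfit(X[m],Z[m],1).round(3))
    rep('tab',(H>18)&(H<32)&(S>150)&(abs(X-20)<40)&(Z>125)&(Z<215)&(abs(Y)<12))
    rep('head',(V<90)&(S<90)&(X<3)&(X>-22)&(abs(Y)<9)&(abs(Z-148.6)<4))
    rep('tail',((H<6)|(H>174))&(S>150)&(V>60)&(abs(X+27)<25)&(abs(Y)<15)&(Z>125)&(Z<155))
    rep('tip',(X>23)&(X<42)&(abs(Y)<8)&(abs(Z-139)<6)&(S<60))
    return w
def pose(th,back=0,r=46.0,lat=0.):   # tool pose pressing flat on the tab at loop angle th
    er=np.cos(th)*u+np.sin(th)*np.array([0,0,1.]); tx=np.sin(th)*u-np.cos(th)*np.array([0,0,1.])
    p=C-11*u+PX*u+[0,0,PZ]+r*er-(10+back)*tx+lat*l
    return p,R.from_matrix(np.column_stack([tx,-l,np.cross(tx,-l)]))
def mouth():
    o=ctrl.get_obs(); d=o['ee_pos']-C; M=R.from_rotvec(o['orientation']).as_matrix(); print('t',o['t'],'X,Y,Z',round(d@u+11,2),round(d@l,2),o['ee_pos'][2].round(2),'pitch',np.arcsin(M[:,0]@u).round(3),'roll-ish',(M[:,0]@l).round(4),(M[:,1]@l).round(4),'F fwd/left/up',round(o['ft_force']@u,2),round(o['ft_force']@l,2),o['ft_force'][2].round(2),'q',o['qpos'].round(2),'w',o['width'].round(1))
    return o,R.from_rotvec(o['orientation'])
def go(p,Q):
    o,R0=mouth(); print('dr',(R0.inv()*Q).as_rotvec().round(3),'cm before turn',(R0.inv().apply(p-o['ee_pos'])/10).round(3),'after turn',(Q.inv().apply(p-o['ee_pos'])/10).round(3))
E
python3 -c "
from h import *
chk(); go(*pose(.8,30))"
```

```text
tab 404 X [-6.7 14.3] Y [-7.5 11.2] Z [145.1 191.  192.9] slope [  2.172 165.117]
head 362 X [-10.6  -3.3] Y [-8.9  8.7] Z [146.2 147.6 149.1] slope [1.03000e-01 1.48295e+02]
tail 1063 X [-41.9 -12.6] Y [-7.4  7.3] Z [139.5 141.2 143.3] slope [7.00000e-02 1.43168e+02]
tip 376 X [23.3 33.7] Y [-5.8  5.6] Z [137.2 140.7 142.4] slope [-2.70000e-02  1.41374e+02]Traceback (most recent call last):
  File "<string>", line 3, in <module>
    chk(); go(*pose(.8,30))
           ~~^^^^^^^^^^^^^^
  File "h.py", line 60, in go
    o,R0=mouth(); print('dr',(R0.inv()*Q).as_rotvec().round(3),'cm before turn',(R0.inv().apply(p-o['ee_pos'])/10).round(3),'after turn',(Q.inv().apply(p-o['ee_pos'])/10).round(3))
         ~~~~~^^
  File "h.py", line 57, in mouth
    o=ctrl.get_obs(); d=o['ee_pos']-C; M=R.from_rotvec(o['orientation']).as_matrix(); print('t',o['t'],'X,Y,Z',round(d@u+11,2),round(d@l,2),o['ee_pos'][2].round(2),'pitch',np.arcsin(M[:,0]@u).round(3),'roll-ish',(M[:,0]@l).round(4),(M[:,1]@l).round(4),'F fwd/left/up',round(o['ft_force']@u,2),round(o['ft_force']@l,2),o['ft_force'][2].round(2),'q',o['qpos'].round(2),'w',o['width'].round(1))
                                                                                                                                                                                                                                                                                                                                                                                   ^^^^^^^^^^^^^^^^
AttributeError: 'float' object has no attribute 'round'
```

```bash
sed -i "s/o\['width'\].round(1)/round(o['width'],1)/" h.py; python3 -c "
from h import *
go(*pose(.8,30)); print(R.from_rotvec(ctrl.get_obs()['orientation']).as_matrix()[:,2]@u)"
```

```text
t 15.3167 X,Y,Z -25.86 -0.46 238.92 pitch 0.004 roll-ish -0.0026 -1.0 F fwd/left/up 0.25 -0.35 -0.38 q [-0.39  0.33  1.76  0.    1.05  0.98] w 17.3
dr [-0.     0.796 -0.003] cm before turn [ 3.345 -0.058 -2.308] after turn [ 3.989 -0.046  0.776]
-0.9999915577584894
```

Request:
apply_moves:
  increments:
    - {"gripper": 0, "delta_pos": [0, 0, 0], "dr": [0, 0.1, 0]}
    - {"gripper": 0, "delta_pos": [0, 0, 0], "dr": [0, 0.1, 0]}
    - {"gripper": 0, "delta_pos": [0, 0, 0], "dr": [0, 0.1, 0]}
    - {"gripper": 0, "delta_pos": [0, 0, 0], "dr": [0, 0.1, 0]}
    - {"gripper": 0, "delta_pos": [0, 0, 0], "dr": [0, 0.1, 0]}

```text
t: 15.73
ee_pos: [526.3, -203.4, 235.7]
orientation: [2.602, 0.257, -1.552]
ft_force: [0.0, 0.8, -0.5]
width: 0.3
```

Request:
apply_moves:
  increments:
    - {"gripper": 0, "delta_pos": [0, 0, 0], "dr": [0, 0.1, 0]}
    - {"gripper": 0, "delta_pos": [0, 0, 0], "dr": [0, 0.1, 0]}
    - {"gripper": 0, "delta_pos": [0, 0, 0], "dr": [0, 0.096, 0]}
    - {"gripper": 0, "delta_pos": [0, 0, 0], "dr": [0, 0, 0]}
    - {"gripper": 0, "delta_pos": [0, 0, 0], "dr": [0, 0, 0]}

```text
t: 16.15
ee_pos: [526.1, -200.2, 233.9]
orientation: [2.769, 0.292, -1.287]
ft_force: [-0.4, -0.7, 0.4]
width: 0.4
```

```bash
python3 -c "
from h import *
go(*pose(.8,30)); "
```

```text
t 16.15 X,Y,Z -27.31 3.73 233.9 pitch 0.702 roll-ish 0.0133 -0.9999 F fwd/left/up -0.56 -0.57 0.41 q [-0.65  0.22  2.13  1.11  0.59 -0.18] w 0.4
dr [-0.005  0.098  0.013] cm before turn [ 3.75   0.423 -0.055] after turn [3.743 0.373 0.314]
```

```bash
python3 -c "
from h import *
go(*pose(.62,38)); "
```

```text
t 16.15 X,Y,Z -27.31 3.73 233.9 pitch 0.702 roll-ish 0.0133 -0.9999 F fwd/left/up -0.56 -0.57 0.41 q [-0.65  0.22  2.13  1.11  0.59 -0.18] w 0.4
dr [-0.004 -0.082  0.014] cm before turn [ 3.774  0.42  -0.846] after turn [ 3.698  0.373 -1.152]
```

Request:
apply_moves:
  increments:
    - {"gripper": 0, "delta_pos": [0, 0, 0], "dr": [-0.004, -0.04, 0.014]}
    - {"gripper": 0, "delta_pos": [0, 0, 0], "dr": [0, -0.04, 0]}
    - {"gripper": 0, "delta_pos": [0, 0.18, -0.6], "dr": [0, 0, 0]}
    - {"gripper": 0, "delta_pos": [0.5, 0.19, -0.55], "dr": [0, 0, 0]}
    - {"gripper": 0, "delta_pos": [0.5, 0, 0], "dr": [0, 0, 0]}

```text
t: 16.57
ee_pos: [545.1, -201.2, 235.3]
orientation: [2.704, 0.269, -1.376]
ft_force: [-0.2, 0.2, -0.1]
width: 0.3
```

Request:
apply_moves:
  increments:
    - {"gripper": 0, "delta_pos": [0.6, 0, 0], "dr": [0, 0, 0]}
    - {"gripper": 0, "delta_pos": [0.6, 0, 0], "dr": [0, 0, 0]}
    - {"gripper": 0, "delta_pos": [0, 0, 0], "dr": [0, 0, 0]}
    - {"gripper": 0, "delta_pos": [0, 0, 0], "dr": [0, 0, 0]}
    - {"gripper": 0, "delta_pos": [0, 0, 0], "dr": [0, 0, 0]}

```text
t: 16.98
ee_pos: [549.6, -199.3, 224.0]
orientation: [2.704, 0.27, -1.381]
ft_force: [-0.6, -0.3, -0.1]
width: 0.5
```

```bash
python3 -c "
from h import *
go(*pose(.62,38)); "
```

```text
t 16.9833 X,Y,Z -4.06 -0.04 223.96 pitch 0.626 roll-ish -0.0012 -1.0 F fwd/left/up -0.63 -0.16 -0.12 q [-0.58  0.26  2.07  0.93  0.54  0.03] w 0.5
dr [ 0.003 -0.006 -0.001] cm before turn [ 1.537 -0.006  0.173] after turn [ 1.538 -0.004  0.164]
```

Request:
apply_moves:
  increments:
    - {"gripper": 0, "delta_pos": [0.5, 0, 0.17], "dr": [0, 0, 0]}
    - {"gripper": 0, "delta_pos": [0.5, 0, 0], "dr": [0, 0, 0]}
    - {"gripper": 0, "delta_pos": [0.5, 0, 0], "dr": [0, 0, 0]}
    - {"gripper": 0, "delta_pos": [0.4, 0, 0], "dr": [0, 0, 0]}
    - {"gripper": 0, "delta_pos": [0, 0, 0], "dr": [0, 0, 0]}

```text
t: 17.4
ee_pos: [559.6, -197.3, 207.1]
orientation: [2.703, 0.271, -1.381]
ft_force: [0.4, -0.3, -0.0]
width: 0.5
```

```bash
python3 -c "
from h import *
go(*pose(.62,20)); w=cam('wrist');a=cam('scene')
f=lambda x:cv2.resize(x,(400,300),interpolation=cv2.INTER_CUBIC)
cv2.imwrite('pics/w6.png',np.hstack([f(w['img']),f(a['img'][200:335,180:360])])[:,:,::-1])
"
```

```text
t 17.4 X,Y,Z 6.14 -0.02 207.13 pitch 0.626 roll-ish -0.0009 -1.0 F fwd/left/up 0.38 -0.36 -0.02 q [-0.57  0.3   2.07  0.98  0.51 -0.01] w 0.5
dr [ 0.003 -0.006 -0.001] cm before turn [ 1.375 -0.004  0.024] after turn [ 1.375 -0.002  0.016]
```

View pics/w6.png

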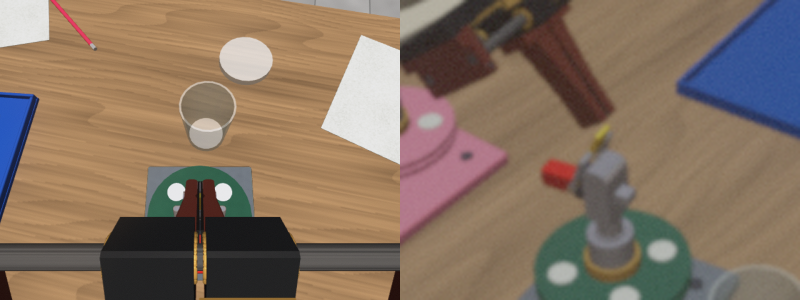

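The closed fingertips stand just behind and above the yellow tab (600,138 in the right half); the pin is still home. I swing the loop gently.

Request:
apply_moves:
  increments:
    - {"gripper": 0, "delta_pos": [0.3, 0, 0], "dr": [0, 0, 0]}
    - {"gripper": 0, "delta_pos": [0.3, 0, 0], "dr": [0, 0, 0]}
    - {"gripper": 0, "delta_pos": [0.3, 0, 0], "dr": [0, 0, 0]}
    - {"gripper": 0, "delta_pos": [0.3, 0, 0], "dr": [0, 0, 0]}
    - {"gripper": 0, "delta_pos": [0.3, 0, 0], "dr": [0, 0, 0]}

```text
t: 17.92
ee_pos: [568.4, -195.8, 195.7]
orientation: [2.704, 0.27, -1.38]
ft_force: [-0.1, -0.8, 0.8]
width: 0.3
```

Request:
apply_moves:
  increments:
    - {"gripper": 0, "delta_pos": [0.25, 0, 0], "dr": [0, 0, 0]}
    - {"gripper": 0, "delta_pos": [0.25, 0, 0], "dr": [0, 0, 0]}
    - {"gripper": 0, "delta_pos": [0.25, 0, 0], "dr": [0, 0, 0]}
    - {"gripper": 0, "delta_pos": [0.2, 0, 0], "dr": [0, 0, 0]}
    - {"gripper": 0, "delta_pos": [0, 0, 0], "dr": [0, 0, 0]}

```text
t: 18.33
ee_pos: [573.6, -194.6, 187.7]
orientation: [2.703, 0.27, -1.381]
ft_force: [0.3, 0.8, 0.1]
width: 0.3
```

```bash
python3 -c "
from h import *
go(*pose(.62,4)); print('scene');w=chk('scene'); save(w,'s7.png',(220,230,340,320),4)"
```

```text
t 18.3333 X,Y,Z 20.4 -0.17 187.74 pitch 0.626 roll-ish -0.0013 -1.0 F fwd/left/up 0.49 0.7 0.12 q [-0.55  0.35  2.05  1.05  0.48 -0.07] w 0.3
dr [ 0.003 -0.006 -0.001] cm before turn [ 0.569 -0.018  0.053] after turn [ 0.569 -0.017  0.05 ]
scene
tab none
head none
tail 132 X [-40.5 -15.8] Y [-7.8  6.1] Z [130.1 140.5 143.5] slope [1.22000e-01 1.42586e+02]
tip 60 X [23.4 34. ] Y [-5.9  6. ] Z [134.  140.1 142.3] slope [ -0.15  143.682]
```

Request:
apply_moves:
  increments:
    - {"gripper": 0, "delta_pos": [0.2, 0, 0], "dr": [0, 0, 0]}
    - {"gripper": 0, "delta_pos": [0.2, 0, 0.03], "dr": [0, 0, 0]}
    - {"gripper": 0, "delta_pos": [0.15, 0, 0], "dr": [0, 0, 0]}
    - {"gripper": 0, "delta_pos": [0, 0, 0], "dr": [0, 0, 0]}
    - {"gripper": 0, "delta_pos": [0, 0, 0], "dr": [0, 0, 0]}

```text
t: 18.8
ee_pos: [576.5, -194.1, 183.4]
orientation: [2.703, 0.27, -1.38]
ft_force: [-0.3, 0.4, 0.8]
width: 0.4
```

```bash
python3 -c "
from h import *
go(*pose(.62,0)); print('scene');w=chk('scene'); save(w,'s7.png',(220,230,340,320),5)"
```

```text
t 18.8 X,Y,Z 23.26 -0.25 183.38 pitch 0.626 roll-ish -0.0015 -1.0 F fwd/left/up -0.23 0.42 0.77 q [-0.54  0.36  2.05  1.06  0.47 -0.08] w 0.4
dr [ 0.003 -0.006 -0.002] cm before turn [ 0.448 -0.025  0.032] after turn [ 0.448 -0.025  0.029]
scene
tab 7 X [23. 32.] Y [-6.9 -2.5] Z [171.5 174.2 179.5] slope [  0.819 152.973]
head none
tail 128 X [-40.1 -16.3] Y [-8.   6.4] Z [130.1 140.7 143.4] slope [1.3100e-01 1.4293e+02]
tip 64 X [23.1 34.1] Y [-6.6  6.6] Z [133.3 140.3 142.9] slope [ -0.206 145.309]
```

View pics/s7.png

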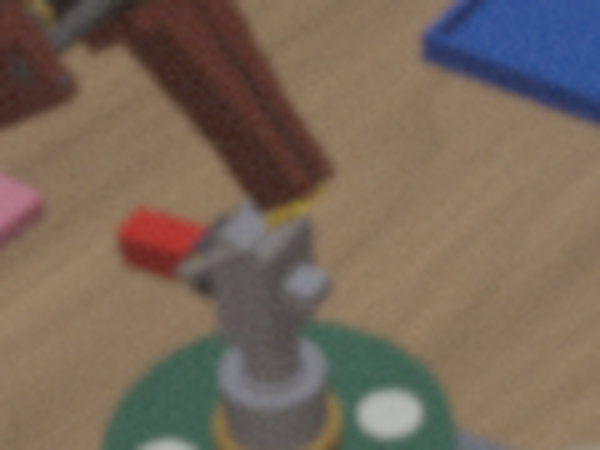

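The tips now sit on the tab (290,208) with the loop at roughly 0.7 rad. I follow the arc, turning the tool with the loop.

Request:
apply_moves:
  increments:
    - {"gripper": 0, "delta_pos": [0.1, 0, 0], "dr": [0, 0, 0]}
    - {"gripper": 0, "delta_pos": [0.1, 0, -0.02], "dr": [0, -0.01, 0]}
    - {"gripper": 0, "delta_pos": [0.1, 0, -0.02], "dr": [0, -0.01, 0]}
    - {"gripper": 0, "delta_pos": [0, 0, 0], "dr": [0, 0, 0]}
    - {"gripper": 0, "delta_pos": [0, 0, 0], "dr": [0, 0, 0]}

```text
t: 19.27
ee_pos: [578.7, -193.7, 181.4]
orientation: [2.688, 0.269, -1.406]
ft_force: [0.1, -0.2, 0.1]
width: 0.3
```

```bash
python3 -c "
from h import *
mouth()"
```

```text
t 19.2667 X,Y,Z 25.52 -0.3 181.45 pitch 0.607 roll-ish -0.0018 -1.0 F fwd/left/up 0.04 -0.16 0.08 q [-0.53  0.36  2.04  1.01  0.47 -0.02] w 0.3
```

Request:
apply_moves:
  increments:
    - {"gripper": 0, "delta_pos": [0.1, 0, -0.02], "dr": [0, -0.015, 0]}
    - {"gripper": 0, "delta_pos": [0.1, 0, -0.02], "dr": [0, -0.015, 0]}
    - {"gripper": 0, "delta_pos": [0.1, 0, -0.02], "dr": [0, -0.015, 0]}
    - {"gripper": 0, "delta_pos": [0, 0, 0], "dr": [0, 0, 0]}
    - {"gripper": 0, "delta_pos": [0, 0, 0], "dr": [0, 0, 0]}

```text
t: 19.68
ee_pos: [580.8, -193.2, 179.3]
orientation: [2.653, 0.265, -1.463]
ft_force: [-0.8, -0.5, 1.1]
width: 0.0
```

```bash
python3 -c "
from h import *
mouth()"
```

```text
t 19.6833 X,Y,Z 27.68 -0.24 179.31 pitch 0.562 roll-ish -0.0019 -1.0 F fwd/left/up -0.92 -0.37 1.06 q [-0.51  0.36  2.02  0.87  0.47  0.12] w 0.0
```

Request:
apply_moves:
  increments:
    - {"gripper": 0, "delta_pos": [0.08, 0, -0.02], "dr": [0, -0.015, 0]}
    - {"gripper": 0, "delta_pos": [0.08, 0, -0.02], "dr": [0, -0.015, 0]}
    - {"gripper": 0, "delta_pos": [0.08, 0, -0.02], "dr": [0, -0.015, 0]}
    - {"gripper": 0, "delta_pos": [0, 0, 0], "dr": [0, 0, 0]}
    - {"gripper": 0, "delta_pos": [0, 0, 0], "dr": [0, 0, 0]}

```text
t: 20.1
ee_pos: [582.3, -192.8, 177.3]
orientation: [2.616, 0.261, -1.521]
ft_force: [0.8, -0.1, 0.8]
width: 0.7
```

```bash
cat >> h.py <<'E'
def arc():
    o,_=mouth(); d=o['ee_pos']-C; X=d@u+11+6; Z=o['ee_pos'][2]-PZ; M=R.from_rotvec(o['orientation']).as_matrix(); p=np.arcsin(M[:,0]@u)
    a=X*np.sin(p)-Z*np.cos(p)+10; r=X*np.cos(p)+Z*np.sin(p); print('tip angle',round(p-a/r,3),'tip ahead mm',round(a,2),'r',round(r,1),'press N',round(-(o['ft_force']@M[:,0]),2),'radial force on tool',round(-(o['ft_force']@M[:,2]),2))
E
python3 -c "
from h import *
arc()"
```

```text
t 20.1 X,Y,Z 29.23 -0.15 177.35 pitch 0.517 roll-ish -0.0018 -1.0 F fwd/left/up 0.77 -0.29 0.8 q [-0.49  0.37  1.99  0.74  0.48  0.26] w 0.7
tip angle 0.538 tip ahead mm -0.97 r 46.8 press N 0.31 radial force on tool 1.06
```

Request:
apply_moves:
  increments:
    - {"gripper": 0, "delta_pos": [0.08, 0, -0.02], "dr": [0, -0.015, 0]}
    - {"gripper": 0, "delta_pos": [0.08, 0, -0.02], "dr": [0, -0.015, 0]}
    - {"gripper": 0, "delta_pos": [0, 0, 0], "dr": [0, 0, 0]}
    - {"gripper": 0, "delta_pos": [0, 0, 0], "dr": [0, 0, 0]}
    - {"gripper": 0, "delta_pos": [0, 0, 0], "dr": [0, 0, 0]}

```text
t: 20.52
ee_pos: [583.2, -192.7, 176.1]
orientation: [2.591, 0.259, -1.56]
ft_force: [1.0, -0.5, -0.7]
width: 0.4
```

```bash
python3 -c "
from h import *
arc();chk('scene')"
```

```text
t 20.5167 X,Y,Z 30.19 -0.15 176.06 pitch 0.487 roll-ish -0.0018 -1.0 F fwd/left/up 0.89 -0.67 -0.75 q [-0.48  0.37  1.98  0.66  0.5   0.34] w 0.4
tip angle 0.504 tip ahead mm -0.78 r 46.7 press N -1.08 radial force on tool 0.44
tab 9 X [28.9 38.9] Y [-9.4 -5.3] Z [165.2 168.  172.5] slope [  0.525 150.891]
head none
tail 141 X [-39.6 -14.7] Y [-8.   6.5] Z [131.7 142.6 145. ] slope [5.60000e-02 1.42535e+02]
tip 59 X [23.3 34.5] Y [-6.  6.] Z [133.6 138.6 140.5] slope [-8.00000e-02  1.40284e+02]
```

The tail has risen about 2 mm, so the bar is on the edge and the pin is levelling. I keep going in small steps.

Request:
apply_moves:
  increments:
    - {"gripper": 0, "delta_pos": [0.07, 0, -0.02], "dr": [0, -0.015, 0]}
    - {"gripper": 0, "delta_pos": [0.07, 0, -0.02], "dr": [0, -0.015, 0]}
    - {"gripper": 0, "delta_pos": [0, 0, 0], "dr": [0, 0, 0]}
    - {"gripper": 0, "delta_pos": [0, 0, 0], "dr": [0, 0, 0]}
    - {"gripper": 0, "delta_pos": [0, 0, 0], "dr": [0, 0, 0]}

```text
t: 20.98
ee_pos: [584.4, -192.5, 175.1]
orientation: [2.566, 0.256, -1.597]
ft_force: [0.3, -0.5, 0.8]
width: 0.5
```

```bash
python3 -c "
from h import *
arc();chk('scene')"
```

```text
t 20.9833 X,Y,Z 31.33 -0.25 175.09 pitch 0.457 roll-ish -0.0021 -1.0 F fwd/left/up 0.2 -0.59 0.79 q [-0.47  0.37  1.96  0.59  0.51  0.42] w 0.5
tip angle 0.474 tip ahead mm -0.81 r 46.9 press N 0.62 radial force on tool 0.53
tab 7 X [31.4 38.1] Y [-8.7 -6.1] Z [165.4 167.6 172.5] slope [  0.772 141.515]
head none
tail 136 X [-39.4 -14.8] Y [-8.2  5.9] Z [132.8 142.9 145.1] slope [7.90000e-02 1.43612e+02]
tip 61 X [23.3 34.9] Y [-6.6  6.6] Z [133.6 139.  141.2] slope [ -0.176 143.477]
```

Request:
apply_moves:
  increments:
    - {"gripper": 0, "delta_pos": [0.07, 0, -0.02], "dr": [0, -0.015, 0]}
    - {"gripper": 0, "delta_pos": [0.07, 0, -0.02], "dr": [0, -0.015, 0]}
    - {"gripper": 0, "delta_pos": [0, 0, 0], "dr": [0, 0, 0]}
    - {"gripper": 0, "delta_pos": [0, 0, 0], "dr": [0, 0, 0]}
    - {"gripper": 0, "delta_pos": [0, 0, 0], "dr": [0, 0, 0]}

```text
t: 21.45
ee_pos: [585.3, -192.3, 174.0]
orientation: [2.539, 0.253, -1.634]
ft_force: [0.5, 0.6, -0.3]
width: 0.4
```

```bash
python3 -c "
from h import *
arc();chk('scene')"
```

```text
t 21.45 X,Y,Z 32.31 -0.25 174.05 pitch 0.427 roll-ish -0.0022 -1.0 F fwd/left/up 0.6 0.54 -0.34 q [-0.46  0.38  1.94  0.52  0.53  0.5 ] w 0.4
tip angle 0.445 tip ahead mm -0.85 r 47.0 press N -0.56 radial force on tool 0.4
tab 7 X [29.1 37.8] Y [-8.  -5.7] Z [163.6 166.4 167.1] slope [  0.361 153.63 ]
head none
tail 138 X [-39.7 -14.5] Y [-8.1  6. ] Z [132.2 142.6 145.2] slope [8.00000e-02 1.43322e+02]
tip 57 X [23.4 34.5] Y [-5.6  6.5] Z [133.5 138.7 141. ] slope [-2.70000e-02  1.38842e+02]
```

Request:
apply_moves:
  increments:
    - {"gripper": 0, "delta_pos": [0.08, 0, -0.01], "dr": [0, -0.015, 0]}
    - {"gripper": 0, "delta_pos": [0.08, 0, -0.01], "dr": [0, -0.015, 0]}
    - {"gripper": 0, "delta_pos": [0, 0, 0], "dr": [0, 0, 0]}
    - {"gripper": 0, "delta_pos": [0, 0, 0], "dr": [0, 0, 0]}
    - {"gripper": 0, "delta_pos": [0, 0, 0], "dr": [0, 0, 0]}

```text
t: 21.92
ee_pos: [586.1, -192.2, 172.7]
orientation: [2.513, 0.25, -1.671]
ft_force: [-0.1, 0.1, 0.4]
width: 0.8
```

```bash
python3 -c "
from h import *
arc();w=chk('scene');save(w,'s8.png',(220,230,340,320),5)"
```

```text
t 21.9167 X,Y,Z 33.13 -0.25 172.68 pitch 0.397 roll-ish -0.0023 -1.0 F fwd/left/up -0.06 0.14 0.4 q [-0.45  0.38  1.92  0.45  0.56  0.56] w 0.8
tip angle 0.411 tip ahead mm -0.68 r 46.9 press N 0.39 radial force on tool 0.1
tab none
head none
tail 141 X [-39.3 -14.7] Y [-8.   7.1] Z [132.4 142.5 144.9] slope [5.50000e-02 1.42486e+02]
tip 58 X [23.4 34.8] Y [-5.5  6.5] Z [134.  138.5 140.8] slope [-9.10000e-02  1.40713e+02]
```

View pics/s8.png

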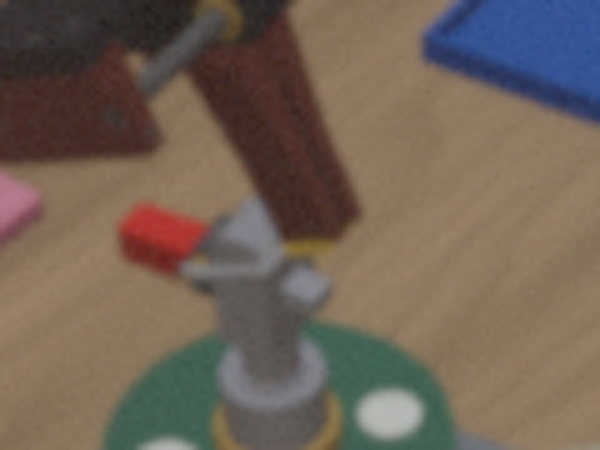

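The loop is on the far edge and the tab at (310,246) is under the tips; the pin has not moved back.

Request:
apply_moves:
  increments:
    - {"gripper": 0, "delta_pos": [0.08, 0, -0.015], "dr": [0, -0.015, 0]}
    - {"gripper": 0, "delta_pos": [0.08, 0, -0.015], "dr": [0, -0.015, 0]}
    - {"gripper": 0, "delta_pos": [0, 0, 0], "dr": [0, 0, 0]}
    - {"gripper": 0, "delta_pos": [0, 0, 0], "dr": [0, 0, 0]}
    - {"gripper": 0, "delta_pos": [0, 0, 0], "dr": [0, 0, 0]}

```text
t: 22.38
ee_pos: [587.0, -192.0, 171.3]
orientation: [2.486, 0.248, -1.707]
ft_force: [-0.0, -0.1, -0.3]
width: 0.5
```

```bash
python3 -c "
from h import *
arc();chk('scene')"
```

```text
t 22.3833 X,Y,Z 33.99 -0.24 171.26 pitch 0.367 roll-ish -0.0023 -1.0 F fwd/left/up -0.05 -0.12 -0.31 q [-0.44  0.39  1.91  0.4   0.58  0.63] w 0.5
tip angle 0.376 tip ahead mm -0.45 r 46.9 press N -0.27 radial force on tool -0.16
tab none
head none
tail 138 X [-39.8 -14.5] Y [-8.4  6.4] Z [131.9 142.6 145.4] slope [7.90000e-02 1.43338e+02]
tip 60 X [23.1 34.9] Y [-6.3  6. ] Z [133.3 139.  141.4] slope [-2.8000e-02  1.3928e+02]
```

Request:
apply_moves:
  increments:
    - {"gripper": 0, "delta_pos": [0.08, 0, -0.015], "dr": [0, -0.016, 0]}
    - {"gripper": 0, "delta_pos": [0.08, 0, -0.015], "dr": [0, -0.016, 0]}
    - {"gripper": 0, "delta_pos": [0, 0, 0], "dr": [0, 0, 0]}
    - {"gripper": 0, "delta_pos": [0, 0, 0], "dr": [0, 0, 0]}
    - {"gripper": 0, "delta_pos": [0, 0, 0], "dr": [0, 0, 0]}

```text
t: 22.85
ee_pos: [587.8, -191.8, 169.9]
orientation: [2.456, 0.245, -1.745]
ft_force: [0.1, 0.2, 0.1]
width: 0.4
```

```bash
python3 -c "
from h import *
arc();chk('scene');chk('top')"
```

```text
t 22.85 X,Y,Z 34.84 -0.24 169.89 pitch 0.335 roll-ish -0.0025 -1.0 F fwd/left/up 0.1 0.23 0.14 q [-0.43  0.4   1.89  0.34  0.61  0.68] w 0.4
tip angle 0.343 tip ahead mm -0.37 r 46.9 press N 0.1 radial force on tool 0.15
tab none
head none
tail 139 X [-39.8 -15.3] Y [-8.3  6.7] Z [132.4 142.5 145.2] slope [7.30000e-02 1.43059e+02]
tip 58 X [23.5 34.3] Y [-5.9  5.8] Z [133.6 139.1 140.6] slope [ -0.157 142.836]
tab none
head none
tail none
tip none
```

Request:
apply_moves:
  increments:
    - {"gripper": 0, "delta_pos": [0.08, 0, -0.015], "dr": [0, -0.016, 0]}
    - {"gripper": 0, "delta_pos": [0.08, 0, -0.015], "dr": [0, -0.016, 0]}
    - {"gripper": 0, "delta_pos": [0.08, 0, -0.015], "dr": [0, -0.016, 0]}
    - {"gripper": 0, "delta_pos": [0, 0, 0], "dr": [0, 0, 0]}
    - {"gripper": 0, "delta_pos": [0, 0, 0], "dr": [0, 0, 0]}

```text
t: 23.37
ee_pos: [589.3, -191.6, 167.8]
orientation: [2.41, 0.24, -1.801]
ft_force: [0.6, -0.3, -0.7]
width: 0.4
```

```bash
python3 -c "
from h import *
arc();w=chk('scene')
P=pts(w);D=P-C;X=D@u+11;Y=D@l;Z=P[...,2];hsv=cv2.cvtColor(w['img'],cv2.COLOR_RGB2HSV)
m=(abs(X-14)<40)&(abs(Y)<26)&(Z>120)&(Z<185)&(hsv[...,0]>14)&(hsv[...,0]<36)&(hsv[...,1]>90)
print(np.c_[X[m],Y[m],Z[m],hsv[m]].round(0)[:25])
"
```

```text
t 23.3667 X,Y,Z 36.36 -0.29 167.85 pitch 0.287 roll-ish -0.0027 -1.0 F fwd/left/up 0.55 -0.38 -0.69 q [-0.41  0.41  1.86  0.27  0.65  0.76] w 0.4
tip angle 0.291 tip ahead mm -0.21 r 47.2 press N -0.81 radial force on tool 0.33
tab none
head none
tail 137 X [-39.1 -14.9] Y [-7.8  6.2] Z [131.7 142.5 145.1] slope [6.00000e-02 1.42607e+02]
tip 59 X [23.2 34.5] Y [-6.1  6.9] Z [133.5 138.9 141.3] slope [-6.6000e-02  1.4026e+02]
[[ 31. -10. 163.  19. 120. 106.]
 [ 32.  -9. 163.  19. 144. 101.]
 [ 34.  -8. 163.  19. 143.  98.]
 [ 36.  -8. 163.  21. 135.  96.]
 [ 38.  -9. 164.  17. 147.  87.]
 [ 39.  -8. 165.  16. 123.  87.]
 [ 42.  -9. 166.  17. 134.  78.]
 [ -6. -12. 147.  16.  97. 113.]
 [ -6.  -9. 146.  18.  99. 113.]
 [ 27.  -5. 155.  22. 132. 135.]
 [ 30.  -6. 157.  22. 141. 130.]
 [ 32.  -6. 158.  22. 149. 125.]
 [ 34.  -7. 160.  22. 151. 120.]
 [ 36.  -6. 160.  21. 145. 111.]
 [ 37.  -6. 160.  20. 147. 106.]
 [ 41.  -8. 163.  19. 151. 101.]
 [ 43.  -8. 164.  17. 130. 102.]
 [ 44.  -7. 164.  18. 133.  98.]
 [ 46.  -7. 165.  16. 124.  99.]
 [ -5. -10. 144.  18.  92. 122.]
 [ 30.  -9. 157.  22. 116. 134.]
 [ 31.  -8. 157.  21. 124. 130.]
 [ 33.  -7. 157.  22. 121. 126.]
 [ 35.  -8. 158.  22. 126. 123.]
 [ 36.  -6. 158.  21. 138. 120.]]
```

The tab is tracking under the tips at about 0.3 rad and the force stays within noise. I continue.

Request:
apply_moves:
  increments:
    - {"gripper": 0, "delta_pos": [0.08, 0, -0.015], "dr": [0, -0.016, 0]}
    - {"gripper": 0, "delta_pos": [0.08, 0, -0.01], "dr": [0, -0.016, 0]}
    - {"gripper": 0, "delta_pos": [0.08, 0, -0.01], "dr": [0, -0.016, 0]}
    - {"gripper": 0, "delta_pos": [0, 0, 0], "dr": [0, 0, 0]}
    - {"gripper": 0, "delta_pos": [0, 0, 0], "dr": [0, 0, 0]}

```text
t: 23.83
ee_pos: [590.4, -191.4, 165.6]
orientation: [2.363, 0.235, -1.857]
ft_force: [-0.0, -0.9, 0.4]
width: 0.2
```

```bash
python3 -c "
from h import *
arc();w=chk('scene')"
```

```text
t 23.8333 X,Y,Z 37.48 -0.3 165.6 pitch 0.239 roll-ish -0.0029 -1.0 F fwd/left/up -0.19 -0.9 0.4 q [-0.4   0.43  1.83  0.2   0.7   0.83] w 0.2
tip angle 0.239 tip ahead mm -0.03 r 47.2 press N 0.43 radial force on tool -0.09
tab none
head none
tail 135 X [-39.7 -14.6] Y [-8.5  6.1] Z [131.8 142.3 144.5] slope [9.90000e-02 1.43431e+02]
tip 58 X [23.2 34.5] Y [-6.5  5.7] Z [133.8 139.3 141.6] slope [-6.40000e-02  1.40367e+02]
```

Request:
apply_moves:
  increments:
    - {"gripper": 0, "delta_pos": [0.08, 0, -0.01], "dr": [0, -0.016, 0]}
    - {"gripper": 0, "delta_pos": [0.08, 0, -0.01], "dr": [0, -0.016, 0]}
    - {"gripper": 0, "delta_pos": [0.08, 0, -0.01], "dr": [0, -0.016, 0]}
    - {"gripper": 0, "delta_pos": [0, 0, 0], "dr": [0, 0, 0]}
    - {"gripper": 0, "delta_pos": [0, 0, 0], "dr": [0, 0, 0]}

```text
t: 24.3
ee_pos: [591.2, -191.2, 163.2]
orientation: [2.315, 0.23, -1.911]
ft_force: [0.2, 0.4, 0.2]
width: 0.5
```

```bash
python3 -c "
from h import *
arc();w=chk('scene')
P=pts(w);D=P-C;X=D@u+11;Y=D@l;Z=P[...,2];hsv=cv2.cvtColor(w['img'],cv2.COLOR_RGB2HSV)
m=(abs(X-34)<20)&(abs(Y)<26)&(Z>120)&(Z<185)&(hsv[...,0]>20)&(hsv[...,0]<36)&(hsv[...,1]>90)
print(np.c_[X[m],Y[m],Z[m]].round(0)[:25].tolist())
m=(abs(X-15)<22)&(abs(Y+18)<4)&(Z>120)&(Z<185)
print('wire',np.c_[X[m],Y[m],Z[m]].round(0)[:30].tolist())
"
```

```text
t 24.3 X,Y,Z 38.23 -0.29 163.24 pitch 0.19 roll-ish -0.0029 -1.0 F fwd/left/up 0.33 0.36 0.2 q [-0.38  0.44  1.8   0.15  0.74  0.89] w 0.5
tip angle 0.187 tip ahead mm 0.17 r 46.9 press N 0.13 radial force on tool 0.36
tab none
head none
tail 131 X [-39.5 -16.1] Y [-8.4  5.9] Z [130.8 141.4 144. ] slope [1.08000e-01 1.42853e+02]
tip 50 X [23.4 34.1] Y [-5.9  4.5] Z [134.  139.2 141.7] slope [ -0.154 142.944]
[[29.0, -8.0, 154.0], [30.0, -6.0, 153.0], [32.0, -6.0, 154.0], [33.0, -5.0, 153.0], [39.0, -6.0, 155.0], [41.0, -6.0, 156.0], [43.0, -6.0, 156.0], [44.0, -7.0, 155.0]]
wire [[13.0, -14.0, 163.0], [18.0, -14.0, 161.0], [-7.0, -16.0, 148.0], [-5.0, -15.0, 149.0], [6.0, -14.0, 152.0], [-7.0, -16.0, 147.0], [-6.0, -15.0, 146.0], [-5.0, -19.0, 147.0], [-3.0, -19.0, 148.0], [-1.0, -18.0, 148.0], [1.0, -18.0, 149.0], [1.0, -16.0, 148.0], [2.0, -15.0, 147.0], [6.0, -17.0, 150.0], [7.0, -15.0, 149.0], [-6.0, -20.0, 145.0], [-6.0, -17.0, 143.0], [-3.0, -19.0, 146.0], [-1.0, -18.0, 146.0], [1.0, -19.0, 147.0], [3.0, -19.0, 148.0], [4.0, -17.0, 147.0], [6.0, -18.0, 148.0], [8.0, -17.0, 149.0], [12.0, -19.0, 152.0], [11.0, -16.0, 149.0], [15.0, -18.0, 152.0], [16.0, -18.0, 152.0], [17.0, -16.0, 151.0], [19.0, -16.0, 152.0]]
```

Request:
apply_moves:
  increments:
    - {"gripper": 0, "delta_pos": [0.08, 0, -0.01], "dr": [0, -0.016, 0]}
    - {"gripper": 0, "delta_pos": [0.08, 0, -0.01], "dr": [0, -0.016, 0]}
    - {"gripper": 0, "delta_pos": [0.08, 0, -0.01], "dr": [0, -0.016, 0]}
    - {"gripper": 0, "delta_pos": [0, 0, 0], "dr": [0, 0, 0]}
    - {"gripper": 0, "delta_pos": [0, 0, 0], "dr": [0, 0, 0]}

```text
t: 24.77
ee_pos: [591.9, -191.0, 160.9]
orientation: [2.266, 0.225, -1.964]
ft_force: [0.2, 0.4, 0.9]
width: 0.3
```

```bash
cat >> h.py <<'E'
def chk2():
    arc();w=chk('scene')
    P=pts(w);D=P-C;X=D@u+11;Y=D@l;Z=P[...,2];hsv=cv2.cvtColor(w['img'],cv2.COLOR_RGB2HSV)
    m=(abs(X-34)<20)&(abs(Y)<26)&(Z>120)&(Z<185)&(hsv[...,0]>20)&(hsv[...,0]<36)&(hsv[...,1]>90)
    print('yellow',np.c_[X[m],Y[m],Z[m]].round(0)[:25].tolist())
    m=(X>-2)&(X<28)&(abs(Y+19)<3)&(Z>120)&(Z<185); print('wire',m.sum(),np.polyfit(X[m],Z[m],1))
E
python3 -c "
from h import *
chk2()"
```

```text
t 24.7667 X,Y,Z 38.98 -0.28 160.92 pitch 0.142 roll-ish -0.0031 -1.0 F fwd/left/up 0.32 0.34 0.87 q [-0.37  0.46  1.77  0.1   0.79  0.93] w 0.3
tip angle 0.135 tip ahead mm 0.33 r 46.8 press N 0.82 radial force on tool 0.44
tab none
head 9 X [-9.2 -3.7] Y [-8.9  6. ] Z [146.9 147.8 148.8] slope [  0.187 149.217]
tail 138 X [-41.1 -15.3] Y [-8.3  7. ] Z [130.  140.9 144. ] slope [1.35000e-01 1.43269e+02]
tip 39 X [23.6 34.3] Y [-5.8  1.8] Z [133.6 138.4 142.5] slope [ -0.143 142.865]
yellow [[32.0, -7.0, 152.0], [40.0, -7.0, 154.0], [41.0, -6.0, 153.0], [41.0, -6.0, 151.0]]
wire 46 [  0.1577047  146.30994772]
```

Request:
apply_moves:
  increments:
    - {"gripper": 0, "delta_pos": [0.08, 0, -0.01], "dr": [0, -0.016, 0]}
    - {"gripper": 0, "delta_pos": [0.08, 0, -0.01], "dr": [0, -0.016, 0]}
    - {"gripper": 0, "delta_pos": [0, 0, 0], "dr": [0, 0, 0]}
    - {"gripper": 0, "delta_pos": [0, 0, 0], "dr": [0, 0, 0]}
    - {"gripper": 0, "delta_pos": [0, 0, 0], "dr": [0, 0, 0]}

```text
t: 25.23
ee_pos: [592.0, -191.0, 159.4]
orientation: [2.233, 0.222, -1.999]
ft_force: [-0.5, -0.7, 0.6]
width: 0.4
```

```bash
python3 -c "
from h import *
chk2()"
```

```text
t 25.2333 X,Y,Z 39.13 -0.31 159.38 pitch 0.11 roll-ish -0.0031 -1.0 F fwd/left/up -0.66 -0.59 0.59 q [-0.36  0.47  1.75  0.08  0.83  0.96] w 0.4
tip angle 0.102 tip ahead mm 0.38 r 46.5 press N 0.65 radial force on tool -0.59
tab none
head none
tail 140 X [-40.5 -16.3] Y [-8.5  7.6] Z [130.2 140.6 143.5] slope [1.13000e-01 1.42651e+02]
tip 36 X [23.9 34.1] Y [-6.   0.1] Z [133.5 138.8 142.7] slope [-4.10000e-02  1.39596e+02]
yellow [[36.0, -7.0, 152.0], [37.0, -6.0, 150.0], [41.0, -6.0, 149.0]]
wire 44 [1.04371821e-01 1.46589665e+02]
```

Request:
apply_moves:
  increments:
    - {"gripper": 0, "delta_pos": [0.07, 0, -0.01], "dr": [0, -0.016, 0]}
    - {"gripper": 0, "delta_pos": [0.07, 0, -0.01], "dr": [0, -0.016, 0]}
    - {"gripper": 0, "delta_pos": [0, 0, 0], "dr": [0, 0, 0]}
    - {"gripper": 0, "delta_pos": [0, 0, 0], "dr": [0, 0, 0]}
    - {"gripper": 0, "delta_pos": [0, 0, 0], "dr": [0, 0, 0]}

```text
t: 25.7
ee_pos: [592.5, -191.0, 158.0]
orientation: [2.2, 0.218, -2.033]
ft_force: [-0.3, 0.1, 0.5]
width: 0.4
```

```bash
python3 -c "
from h import *
chk2()"
```

```text
t 25.7 X,Y,Z 39.54 -0.35 158.04 pitch 0.079 roll-ish -0.0032 -1.0 F fwd/left/up -0.32 0.15 0.47 q [-0.35  0.48  1.73  0.05  0.86  0.99] w 0.4
tip angle 0.073 tip ahead mm 0.28 r 46.5 press N 0.49 radial force on tool -0.29
tab none
head 8 X [-8.4 -3.5] Y [-8.9  1.4] Z [146.2 147.9 149.2] slope [2.70000e-02 1.47912e+02]
tail 133 X [-40.9 -15.2] Y [-8.2  5.2] Z [129.9 141.  143.9] slope [  0.152 143.768]
tip 29 X [24.3 33.9] Y [-6.1 -1.2] Z [134.5 138.2 142.9] slope [-3.00000e-02  1.39376e+02]
yellow [[32.0, -7.0, 150.0], [32.0, -5.0, 147.0], [38.0, -7.0, 151.0], [37.0, -6.0, 147.0], [39.0, -7.0, 149.0], [40.0, -6.0, 146.0]]
wire 51 [5.86338021e-02 1.46524141e+02]
```

Request:
apply_moves:
  increments:
    - {"gripper": 0, "delta_pos": [0.06, 0, 0], "dr": [0, -0.015, 0]}
    - {"gripper": 0, "delta_pos": [0.06, 0, 0], "dr": [0, -0.015, 0]}
    - {"gripper": 0, "delta_pos": [0, 0, 0], "dr": [0, 0, 0]}
    - {"gripper": 0, "delta_pos": [0, 0, 0], "dr": [0, 0, 0]}
    - {"gripper": 0, "delta_pos": [0, 0, 0], "dr": [0, 0, 0]}

```text
t: 26.17
ee_pos: [592.5, -190.9, 156.8]
orientation: [2.167, 0.215, -2.064]
ft_force: [-0.2, -0.1, 0.3]
width: 0.2
```

```bash
python3 -c "
from h import *
chk2()"
```

```text
t 26.1667 X,Y,Z 39.57 -0.3 156.79 pitch 0.048 roll-ish -0.0032 -1.0 F fwd/left/up -0.23 -0.09 0.34 q [-0.34  0.49  1.72  0.03  0.89  1.01] w 0.2
tip angle 0.046 tip ahead mm 0.13 r 46.1 press N 0.35 radial force on tool -0.22
tab none
head none
tail 121 X [-40.5 -16.2] Y [-8.3  4. ] Z [129.6 140.7 143.4] slope [9.00000e-02 1.41705e+02]
tip 23 X [24.6 33.8] Y [-6.2 -2.2] Z [133.9 137.7 141.4] slope [ -0.194 143.604]
yellow [[31.0, -6.0, 147.0], [33.0, -6.0, 148.0], [36.0, -8.0, 151.0], [40.0, -8.0, 150.0], [42.0, -7.0, 150.0], [43.0, -6.0, 148.0]]
wire 46 [4.33415168e-02 1.46076252e+02]
```

Request:
apply_moves:
  increments:
    - {"gripper": 0, "delta_pos": [0.06, 0, 0], "dr": [0, -0.015, 0]}
    - {"gripper": 0, "delta_pos": [0.06, 0, 0], "dr": [0, -0.015, 0]}
    - {"gripper": 0, "delta_pos": [0, 0, 0], "dr": [0, 0, 0]}
    - {"gripper": 0, "delta_pos": [0, 0, 0], "dr": [0, 0, 0]}
    - {"gripper": 0, "delta_pos": [0, 0, 0], "dr": [0, 0, 0]}

```text
t: 26.63
ee_pos: [592.5, -190.9, 155.6]
orientation: [2.135, 0.212, -2.095]
ft_force: [0.2, -0.1, 1.3]
width: 0.7
```

```bash
python3 -c "
from h import *
chk2()"
```

```text
t 26.6333 X,Y,Z 39.65 -0.32 155.62 pitch 0.019 roll-ish -0.0033 -1.0 F fwd/left/up 0.18 -0.15 1.32 q [-0.33  0.5   1.7   0.01  0.92  1.03] w 0.7
tip angle 0.02 tip ahead mm -0.08 r 45.8 press N 1.31 radial force on tool 0.2
tab none
head 7 X [-9.6 -3.5] Y [-8.7 -2.6] Z [146.2 148.  149.7] slope [  0.359 150.157]
tail 115 X [-40.7 -15.5] Y [-8.3  3.1] Z [130.1 140.3 143.6] slope [9.90000e-02 1.41798e+02]
tip 19 X [23.9 34.2] Y [-5.8 -3.5] Z [134.2 137.4 140.3] slope [-1.20000e-02  1.37579e+02]
yellow [[30.0, -7.0, 147.0], [32.0, -8.0, 149.0], [32.0, -8.0, 147.0], [37.0, -6.0, 147.0], [35.0, -6.0, 144.0], [38.0, -8.0, 147.0], [39.0, -7.0, 147.0], [41.0, -6.0, 147.0], [40.0, -6.0, 144.0]]
wire 43 [2.88877420e-02 1.45866547e+02]
```

The loop is at its stop (about 0 relative to the sagging pin, 1.3 N). I rise clear and check.

Request:
apply_moves:
  increments:
    - {"gripper": 0, "delta_pos": [-0.3, 0, 0], "dr": [0, 0, 0]}
    - {"gripper": 0, "delta_pos": [-0.6, 0, 0], "dr": [0, 0, 0]}
    - {"gripper": 0, "delta_pos": [-1.5, 0, 0], "dr": [0, 0, 0]}
    - {"gripper": 0, "delta_pos": [-3, 0, 0.5], "dr": [0, 0, 0]}
    - {"gripper": 0, "delta_pos": [-3, 0, 2], "dr": [0, 0, 0]}

```text
t: 27.1
ee_pos: [567.5, -195.7, 239.9]
orientation: [2.135, 0.213, -2.095]
ft_force: [-0.6, -0.4, 0.7]
width: 0.8
```

Request:
apply_moves:
  increments:
    - {"gripper": 0, "delta_pos": [-3, 0, 3], "dr": [0, 0, 0]}
    - {"gripper": 0, "delta_pos": [-3, 0, 3.5], "dr": [0, 0, 0]}
    - {"gripper": 0, "delta_pos": [0, 0, 3.5], "dr": [0, 0, 0]}
    - {"gripper": 0, "delta_pos": [0, 0, 0], "dr": [0, 0, 0]}
    - {"gripper": 0, "delta_pos": [0, 0, 0], "dr": [0, 0, 0]}

```text
t: 27.52
ee_pos: [470.2, -215.6, 295.3]
orientation: [2.137, 0.209, -2.094]
ft_force: [0.9, 0.4, 0.4]
width: 0.2
```

```bash
python3 -c "
from h import *
chk2(); print('wrist'); w=chk('wrist'); a=cam('scene')
P=pts(w);D=P-C;X=D@u+11;Y=D@l;Z=P[...,2]
m=(X>-2)&(X<26)&(abs(abs(Y)-18)<2)&(Z>130)&(Z<185); print('wires',m.sum(),np.polyfit(X[m],Z[m],1))
m=(X>22.5)&(X<30)&(abs(abs(Y)-12)<3)&(Z>130)&(Z<160); print('bar',m.sum(),np.percentile(X[m],[5,50,95]),np.median(Z[m]))
f=lambda x:cv2.resize(x,(400,300),interpolation=cv2.INTER_CUBIC)
cv2.imwrite('pics/fin.png',np.hstack([f(w['img'][60:300,160:480]),f(a['img'][240:330,220:340])])[:,:,::-1])
"
```

```text
t 27.5167 X,Y,Z -85.13 -0.26 295.26 pitch 0.02 roll-ish -0.0044 -1.0 F fwd/left/up 0.91 0.19 0.39 q [-0.46  0.18  1.81  0.01  1.13  0.91] w 0.2
tip angle -1.848 tip ahead mm -142.12 r -76.1 press N 0.38 radial force on tool 0.92
tab none
head none
tail 126 X [-40.  -16.2] Y [-8.4  6.2] Z [131.2 140.7 143.4] slope [1.31000e-01 1.43177e+02]
tip 18 X [23.7 34.4] Y [-6.1 -3.4] Z [134.1 136.6 140.4] slope [1.01000e-01 1.34051e+02]
yellow [[27.0, 7.0, 146.0], [30.0, 6.0, 148.0], [30.0, 8.0, 147.0], [33.0, 7.0, 148.0], [34.0, 9.0, 148.0], [29.0, 0.0, 150.0], [29.0, 4.0, 147.0], [30.0, 5.0, 147.0], [32.0, 5.0, 147.0], [34.0, 6.0, 148.0], [36.0, 5.0, 149.0], [38.0, 5.0, 150.0], [38.0, 8.0, 148.0], [39.0, 9.0, 147.0], [27.0, 0.0, 147.0], [30.0, -1.0, 149.0], [29.0, 3.0, 146.0], [32.0, 2.0, 148.0], [33.0, 3.0, 147.0], [35.0, 4.0, 147.0], [36.0, 5.0, 147.0], [38.0, 5.0, 148.0], [39.0, 6.0, 147.0], [41.0, 6.0, 148.0], [42.0, 7.0, 148.0]]
wire 41 [4.20742709e-03 1.46022104e+02]
wrist
tab 652 X [28.  44.7] Y [-7.4  7.4] Z [145.7 147.3 148.9] slope [4.20000e-02 1.45826e+02]
head 375 X [-11.7   0.2] Y [-8.6  8.4] Z [144.7 147.5 151.1] slope [3.90000e-02 1.47606e+02]
tail 917 X [-41.9 -13.1] Y [-7.9  7.3] Z [139.4 141.3 143.5] slope [6.50000e-02 1.43058e+02]
tip none
wires 489 [4.35290750e-02 1.46150044e+02]
bar 125 [23.10253477 24.89682764 26.91914897] 147.14303668470035
```

View pics/fin.png

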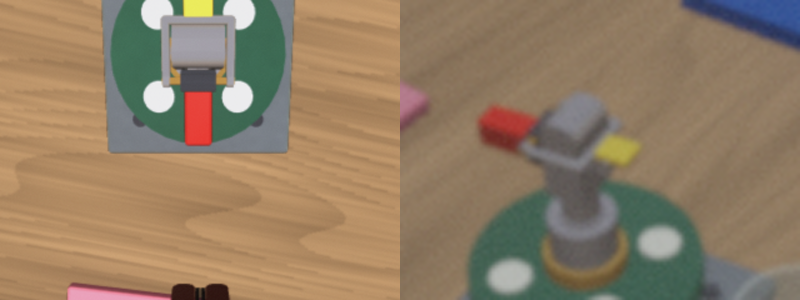

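The loop is closed round the spindle, the bar is behind the far face (X ≈ 25 mm) and the shoulder is at the mouth. I hand it in.

```bash
python3 -c "
from h import *
print(ctrl.close_job())"
```

```text
the job is handed in; nothing more can be done
None
```

The wheel is locked. The pin went home in the cross hole with its loop still open, then the loop was swung over the spindle end and closed behind it. The gripper is well clear, and the job was handed in at about 27.6 s.

Last checks, from the wrist camera:
- **Shoulder:** within about 0.5 mm of the spindle face, centred sideways to about 0.3 mm.
- **Sag:** the pin hangs at about 0.065 rad (limit 0.14).
- **Loop:** about −0.02 rad relative to the pin, with its cross bar at about 25 mm, behind the far face at 22 mm.
- **Spindle height:** the hole's true centre came out at about 135.7 mm, and the pin slid in without binding.
- **Forces:** the highest wrist reading was about 5 N, when the shoulder touched home.

Things that disagreed or were not confirmed:
- **Snap:** I never felt the expected 2–8 N. The tab readings I took stayed within about 1.3 N, so the snap is judged from the final picture and the geometry.
- **Scene camera:** it read the loop about 0.04 rad lower and the sag about twice as steep. I trusted the closer wrist view.
- **Glue, cup and beaker:** no move went near them, but I did not measure them again at the end.

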